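# Finish the thread of a nut blank on the hand tapper

## Robot

A 6-joint arm with a two-finger parallel gripper is mounted at the origin on a cart in front of the work surface, level with it; the furniture and walls round the work are solid. World frame = base frame: x ahead of the robot, y to its left, z up, the work surface at z = 0. Lengths are in m, angles in rad, forces in N, time in s.
With the tool pointing down it reaches from about 0.275 to 0.825 m from the base axis. Payload 5.2 kg.
Tool frame: the origin (TCP) lies at the very end of the fingers, on their centre line; the grasp point (between the pads) lies 19 mm behind it; z points along the fingers, y is the line along which they close (so a half turn about z gives the same grasp; the last joint's range is limited). The gripper opens to 93 mm and grips with 3 to 60 N. Pads are 15 mm wide; open, the fingers measure 128 mm over their backs; the gripper's body (75 mm by 188 mm) begins 65 mm behind the grasp point.
Start: joints at [0.944, 0.259, 1.535, -0, 1.348, -0.203], TCP at [0.226, 0.501, 0.19] pointing down, gripper open.
Joint ranges: [-3.14, 3.14], [-0.91, 2.08], [0.19, 2.58], [-1.22, 4.36], [0.22, 2.71], [-3.12, 3.12]. Speed limits (rad/s): [2.57, 2.57, 3.14, 3.14, 3.14, 3.14].

## Interface

Orientations are given as a unit quaternion [x, y, z, w].
In Python, from cell import sensors, imaging, workorder gives the robot as it stands.
- The arm moves only by the shell command python3 -m jog 'ROWS' [FORCE]. ROWS is a JSON object whose one key "series" holds a list of rows, each a list of 7 numbers: the closure, from 0 (fully open) to 1 (shut), then the shift along the tool's x, y, z in units of 30 mm (1.0 is 30 mm), then the turn, a rotation vector about the tool's x, y, z in units of 6 degrees (1.0 is 6 degrees). In form: {"series": [[fingers, x, y, z, wx, wy, wz], ...]}. A call has 1 to 12 rows; each row shifts and turns the commanded pose from where the row before left it, along the tool's axes as they then stand; what a row does not reach is not made up. A row lasts 1/8 s, in which the tool goes at most 62.5 mm and 10.7 degrees, less where a joint would pass 70% of its speed; a pose out of reach is approached as far as the arm can. A call is refused whole if a number of a shift passes 1 or a number of a turn 1, either way. A call with a gripper value outside its range is refused whole. The fingers move at their own pace and stop on an object; FORCE is the grip in N (left out, the last holds). Time passes only in rows, so rows that do not move let the fingers close. It gives the time, the measured TCP pose, the force, the opening and the grip force at its end, in the units of the state.
- sensors.get_state(): the state, without advancing time (a new reading comes with each control period).
- imaging.camera(name): name is "scene" or "side" or "wrist"; returns a dict with "image" (400x640x3 uint8, red, green, blue), "fx", "fy", "cx", "cy" (pixels), "pose" (4x4, takes a point from camera to world coordinates). Camera axes: x right, y down, z forward; pixel columns grow to the right and rows downward; lengths in m; the calibration is good to about 2 mm. A picture is of the moment at which its call begins. There is no depth.
- workorder.finish_job(): hands the job in; it is judged then, once.
The state is a dict: "clock": time; "joint_pos": joint angles; "dq": joint speeds; "tau": joint torques, N m; "position": TCP position; "tcp_rot": TCP orientation; "wrist_force": force on the tool from outside, world axes, zero at the start; "ft_torque": the same for the moment, N m; "opening": finger opening in m; "gripper_force": force on a finger pad.
Only numpy, scipy, OpenCV 4.12 (cv2) and the standard library are available. Lean on these libraries where they do the work, as an engineer would, in place of code of your own. Each camera call takes 0.05 s, during which the arm holds its last target. There are 200 camera calls.

## Task

Finish the thread in the nut blank under the hand tapper: set the loose crank fully down on the square end of the spindle, then turn the tap in clockwise about half a turn at a time, backing off a quarter turn as soon as it starts to bind so that the tap is never forced, until its depth collar is home. Then take the crank off again and lay it flat on the bench well clear of the tapper, leaving the other things where they are.

Things in the scene. Friction and masses are not known exactly. Their poses are not given: they have to be found in the camera images.
- tapper: Bench hand tapper, bolted down: grey cast base 175 x 110 x 18 mm, a column, a round head 94 mm wide (77 to 142 mm above the bench) and under it two jaws that hold a 41 mm square nut blank with the tap in its bore. Origin: on the bench plane exactly under the vertical spindle axis; the column stands 98 mm from the axis along its +x; z up.
- spindle (a joint): Turn of the spindle with its tap, rad; grows clockwise seen from above (forward; sinks 4 mm a turn). Starts between 0.15 and 0.7; at about 5.9 the depth collar's rubber washer meets the head's bush, the push then climbs as with swarf, and at 6.28 it is solid. Runs with 1.5 to 2 N at the crank's grip and stays where it is left.
- tap (a point): The fluted tap under the head, on the spindle axis 45 mm above the bench. Swarf packs 0.3 to 0.55 turn after the start or after the last backing off, twice in all: from there the push needed at the grip climbs about 4 N per 10 mm of its path, like a spring. A quarter turn back from there clears it. Back off at 5 to 8 N: the tap snaps at about 18 N at the grip.
- collar (a point): Dark round depth collar on the spindle, 40 mm diameter, 11 mm high, with a thin rubber washer under it; this point is the centre of the washer's underside. It is home when it rests on the brass bush, whose top is 145 mm above the bench.
- square_top (a point): Centre of the top face of the spindle's upright square end, 191 mm above the bench less the feed (4 mm a turn). The square is 20 mm across flats with a chamfered top and stands 26 mm above its round shoulder. Its frame turns with the spindle: x and y across the flats, z up.
- crank: Loose grey forged crank, 0.35 kg: hub 34 x 34 x 34 mm with a 21.4 mm square through-hole (sides parallel to the hub's), arm 11 mm thick flush with the hub's underside, upright grip at its end. Origin: centre of the hub's underside; x along the arm, z up. Fits in four directions; fitted, its underside is on the spindle's shoulder, 26 mm below square_top. Starts flat on the bench.
- grip_mid (a point): Middle of the crank's upright round black grip, 23 mm diameter, which revolves freely on its pin: 70 mm from the socket's axis along the crank's x and 38 mm above the crank's underside; the grip spans 12 to 60 mm above the underside. Pinched with 20 N it can be led round the axis without turning the hand.
- oil_can: Green oil can with a thin spout, 64 x 88 x 186 mm, loose bystander; origin centre of its underside.
- nut_blank_0: Square steel nut blank 41 x 41 x 28 mm with a bore, loose bystander; origin centre of its underside.
- nut_blank_1: A second such nut blank, loose bystander; origin centre of its underside.
- spanner_17: Combination spanner 32 x 204 x 7 mm, loose bystander; origin centre of its underside.
Mind the look-alikes: they are no part of the job. Leave any purple look-alike of the crank alone.

How it is judged:
By the outcome, as a careful person would: the job done as asked, in the order asked, and still so for the second after the job is handed in, with the robot touching nothing.
It also fails if it takes over 72 s, if anything falls off the work surface, if the arm or the gripper's body presses on something with over 40 N, if the wrist force passes 120 N, or if a joint passes its speed limit or range.

## Working session

There is one attempt and no reset: what is moved stays moved. The work goes in short steps, Python scripts to look and compute and a shell command to move; the robot and the scene stay as the last step left them, time stands still between calls to the robot, and variables do not carry over. Pictures are saved under pics/ and viewed, at most 10 in all, crops included, and the job is handed in when it is done.

```bash
mkdir -p pics; cat > h.py <<'E'
import numpy as np, cv2
from cell import sensors, imaging
def snap(n,f):
    c=imaging.camera(n); cv2.imwrite(f'pics/{f}.png',c['image'][:,:,::-1]); np.savez(f'pics/{f}.npz',**{k:c[k] for k in('fx','fy','cx','cy','pose')}); return c
def ray(f,u,v):
    c=np.load(f'pics/{f}.npz'); P=c['pose']
    d=P[:3,:3]@np.array([(u-c['cx'])/c['fx'],(v-c['cy'])/c['fy'],1]); return P[:3,3],d/np.linalg.norm(d)
def onz(f,u,v,z):
    o,d=ray(f,u,v); return o+d*(z-o[2])/d[2]
def tri(*obs):
    A=0;b=0
    R=[ray(*q) for q in obs]
    for o,d in R:
        M=np.eye(3)-np.outer(d,d);A=A+M;b=b+M@o
    p=np.linalg.solve(A,b); return p,[np.linalg.norm(np.cross(p-o,d)) for o,d in R]
def proj(f,p):
    c=np.load(f'pics/{f}.npz');q=np.linalg.inv(c['pose'])@np.r_[p,1]; return [c['fx']*q[0]/q[2]+c['cx'],c['fy']*q[1]/q[2]+c['cy']]
E
python3 - <<'E'
from h import *
a=snap('scene','s1');b=snap('side','d1');w=snap('wrist','w1')
cv2.imwrite('pics/all.png',cv2.resize(np.vstack([a['image'],b['image']])[:,:,::-1],None,fx=.75,fy=.75))
for c in(a,b,w):print(np.round(c['pose'],3).tolist(),c['fx'])
s=sensors.get_state();print(s)
E
```

```text
[[0.895, -0.267, 0.356, 0.18], [-0.445, -0.551, 0.706, -0.722], [0.008, -0.791, -0.612, 0.836], [0.0, 0.0, 0.0, 1.0]] 509.49635611492886
[[-0.981, 0.173, -0.083, 0.652], [0.192, 0.864, -0.465, 0.656], [-0.008, -0.472, -0.882, 1.215], [0.0, 0.0, 0.0, 1.0]] 425.8922567097707
[[0.411, 0.871, 0.27, 0.15], [0.912, -0.392, -0.124, 0.535], [-0.002, 0.297, -0.955, 0.384], [0.0, 0.0, 0.0, 1.0]] 307.72186671599223
{'clock': 0.15, 'joint_pos': array([ 9.44184838e-01,  2.59186079e-01,  1.53580077e+00, -3.88338122e-05,
        1.34795776e+00, -2.02773235e-01]), 'dq': array([-0.00107661,  0.00061437, -0.00067253,  0.00078515, -0.0006022 ,
        0.00122306]), 'tau': array([ 2.16671760e-03, -4.37640452e+01, -2.84235585e+01,  7.17946049e-02,
        3.81717808e-02, -1.17542263e-04]), 'position': array([0.22591489, 0.50098688, 0.18891546]), 'tcp_rot': array([ 2.10332224e-01,  9.77629735e-01, -6.26309675e-04, -2.55027578e-04]), 'wrist_force': array([-1.18521184, -0.72781073, -0.83645698]), 'ft_torque': array([-0.00385948,  0.02160893,  0.00094346]), 'gripper_force': 0.0, 'opening': 0.0928344297140232}
```

View pics/all.png

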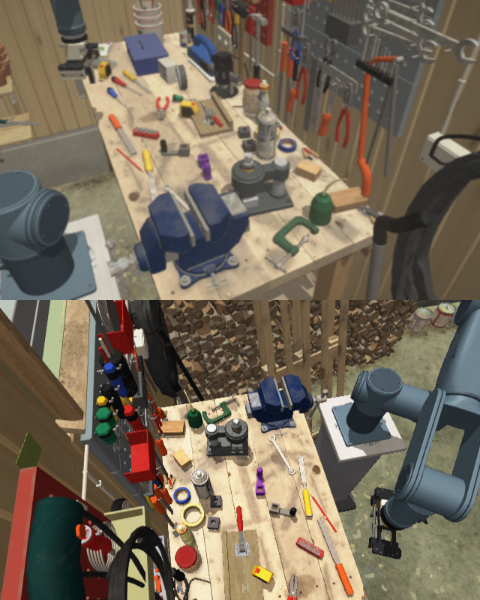

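The grey crank appears at scene ≈(233,197) and side ≈(380,278). The purple look-alike is at scene ≈(273,220) and side ≈(347,242). The tapper is at scene ≈(345,235) and side ≈(303,185). The small dark blocks at side ≈(287,267) and (287,300) are nut blanks. I'll check enlarged crops next.

```bash
python3 - <<'E'
from h import *
a=cv2.imread('pics/s1.png');b=cv2.imread('pics/d1.png')
def cr(i,u,v,w,h,k): return cv2.resize(i[v:v+h,u:u+w],(w*k,h*k),interpolation=cv2.INTER_CUBIC)
cv2.imwrite('pics/c1.png',np.vstack([np.hstack([cr(a,210,180,80,60,5),cr(b,325,225,80,60,5)]),np.hstack([cr(a,295,195,100,75,4),cr(b,260,150,100,75,4)])]))
E
```

```text
(no output)
```

View pics/c1.png

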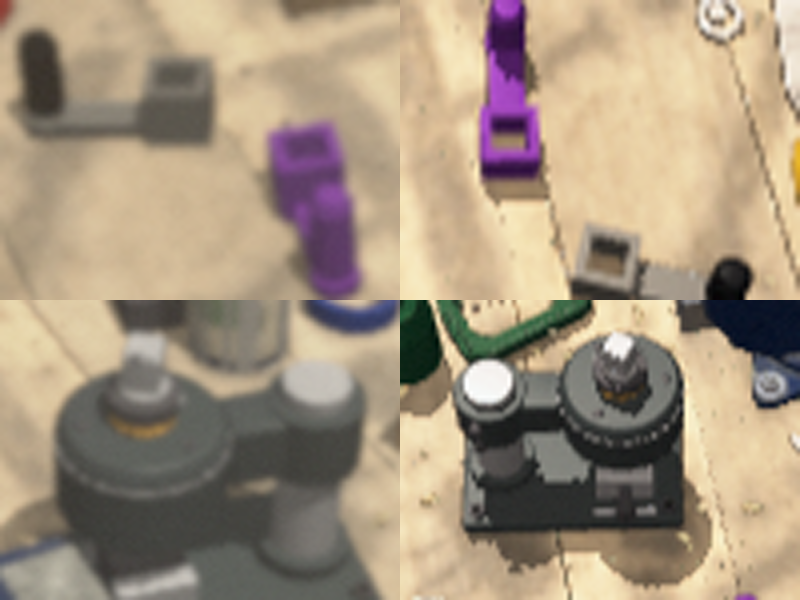

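The top row shows the grey crank (hub with a square hole, black grip) and the purple look-alike. I choose the grey one. Its hub top centre is at scene (246,195) and side (366.6,274.4), and its grip top at scene (217.4,187.6) and side (392,278.6). The spindle's square top is at scene (331.2,206.7) and side (314.2,161.8).

```bash
python3 - <<'E'
from h import *
np.set_printoptions(precision=4,suppress=True)
h,e=tri(('s1',246,195),('d1',366.6,274.4));print('hub',h,e)
g,e=tri(('s1',217.4,187.6),('d1',392,278.6));print('grip',g,e)
q,e=tri(('s1',331.2,206.7),('d1',314.2,161.8));print('sq',q,e)
for n,(u,v),(a,b) in(('purple hub',(271,208.5),(427-0,0)),):pass
print('hub z.034',onz('s1',246,195,.034),onz('d1',366.6,274.4,.034))
print('purple grip side',onz('d1',346.4,226,.06),'hub',onz('d1',347.2,252,.034))
print('column top',tri(('s1',374,214.5),('d1',282,171))) 
d=g-h;print(np.linalg.norm(d[:2]),np.degrees(np.arctan2(d[1],d[0])))
s=sensors.get_state();from scipy.spatial.transform import Rotation as R
print(R.from_quat(s['tcp_rot']).as_matrix())
E
```

```text
hub [0.472  0.3104 0.0362] [np.float64(0.0025940088652545907), np.float64(0.0025940088652545955)]
grip [0.4087 0.3428 0.0591] [np.float64(0.002105961428405583), np.float64(0.002105961428405569)]
sq [0.5615 0.0025 0.1863] [np.float64(0.0012785154922188887), np.float64(0.001278515492218961)]
hub z.034 [0.4752 0.3123 0.034 ] [0.4691 0.3106 0.034 ]
purple grip side [0.4965 0.1629 0.06  ] hub [0.5088 0.2336 0.034 ]
column top (array([ 0.6571, -0.0129,  0.1425]), [np.float64(0.0019041230973560635), np.float64(0.0019041230973561166)])
0.07108484541148288 152.9251581734814
[[-0.9115  0.4113 -0.0008]
 [ 0.4113  0.9115 -0.0011]
 [ 0.0002 -0.0013 -1.    ]]
```

```bash
python3 -m jog '{"series":[[0,-0.92,-0.22,0.1,0,0,0],[0,-0.92,-0.22,0.1,0,0,0],[0,-0.92,-0.22,0.1,0,0,0],[0,-0.92,-0.22,0.1,0,0,0],[0,-0.92,-0.22,0.1,0,0,0],[0,-0.92,-0.22,0.1,0,0,0],[0,-0.92,-0.22,0.1,0,0,0],[0,-0.92,-0.22,0.1,0,0,0],[0,-0.92,-0.22,0.1,0,0,0],[0,-0.92,-0.22,0.1,0,0,0],[0,-0.87,-0.2,0.1,0,0,0],[0,0,0,0,0,0,0]]}' 20
python3 - <<'E'
from h import *
w=snap('wrist','w2');b=snap('side','d2');s=snap('scene','s2')
print(sensors.get_state()['position'])
cv2.imwrite('pics/c2.png',cv2.resize(w['image'][:,:,::-1],None,fx=1.25,fy=1.25))
E
```

```text
clock: 1.65
position: [0.4728, 0.3103, 0.1558]
tcp_rot: [0.212, 0.977, -0.0, -0.0]
wrist_force: [0.8, 0.5, 0.3]
opening: 0.0927
gripper_force: 0.0
[0.4710858  0.31188928 0.15639772]
```

View pics/c2.png

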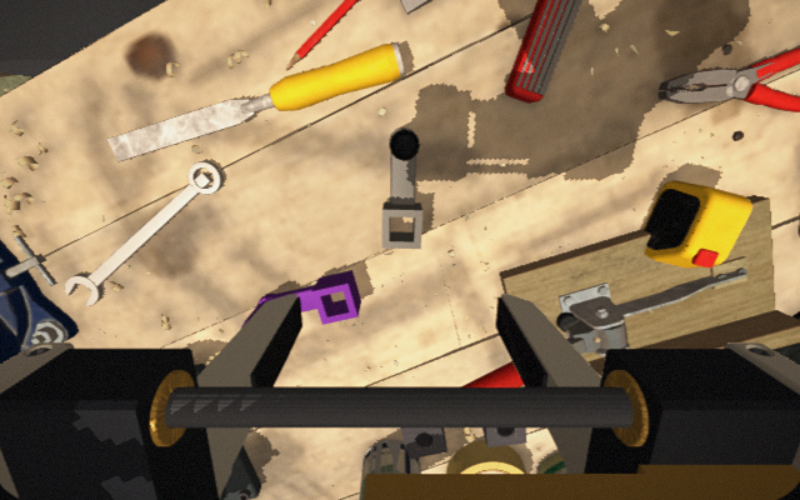

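The wrist view shows the crank nearly aligned with the image vertical. Its hub top is centred at about (402,229) and its grip top at (404,144) in the 1.25x picture. The purple crank lies to the left at (335,300).

```bash
python3 - <<'E'
from h import *
from scipy.spatial.transform import Rotation as R
np.set_printoptions(precision=4,suppress=True)
k=1/1.25
h=onz('w2',402*k,229*k,.034);g=onz('w2',404*k,144*k,.06)
print(h,g,np.linalg.norm((g-h)[:2]),np.degrees(np.arctan2(*(g-h)[1::-1])))
print('3view',tri(('s1',246,195),('d1',366.6,274.4),('w2',402*k,229*k)))
e1=onz('w2',383*k,247*k,.034);e2=onz('w2',421*k,247*k,.034);print(e1,e2,np.degrees(np.arctan2(*(e2-e1)[1::-1])))
s=sensors.get_state();M=R.from_quat(s['tcp_rot']).as_matrix();print(M, M.T@(h-s['position'])/.03, s['position'])
E
```

```text
[0.4727 0.3133 0.034 ] [0.4088 0.3436 0.06  ] 0.07071467565591744 154.7007301468484
3view (array([0.4722, 0.3118, 0.0357]), [np.float64(0.0028132366793254954), np.float64(0.002819776600586243), np.float64(0.0016863097439631875)])
[0.4805 0.2919 0.034 ] [0.494  0.3217 0.034 ] 65.58734572090677
[[-0.9116  0.4111 -0.0009]
 [ 0.4111  0.9116  0.0001]
 [ 0.0009 -0.0003 -1.    ]] [-0.0327  0.0676  4.0799] [0.4711 0.3119 0.1564]
```

```bash
python3 -m jog '{"series":[[0,0,0.06,1,0,0,0],[0,0,0,1,0,0,0],[0,0,0,1,0,0,0],[0,0,0,1,0,0,0],[0,0,0,0.9,0,0,0],[0,0,0,0,0,0,0],[1,0,0,0,0,0,0],[1,0,0,0,0,0,0],[1,0,0,0,0,0,0],[1,0,0,0,0,0,0],[1,0,0,0,0,0,0],[1,0,0,0,0,0,0]]}' 30
```

```text
clock: 3.3
position: [0.4727, 0.3131, 0.0096]
tcp_rot: [0.21, 0.978, 0.0, -0.0]
wrist_force: [-0.5, -0.1, -0.0]
opening: 0.0376
gripper_force: 0.0
```

```bash
python3 -m jog '{"series":[[1,0,0,0,0,0,0],[1,0,0,0,0,0,0],[1,0,0,-0.5,0,0,0],[1,0,0,-1,0,0,0],[1,0,0,-1,0,0,0],[1,0,0,-1,0,0,0],[1,0,0,-1,0,0,0],[1,0,0,-1,0,0,0],[1,0,0,-1,0,0,0],[1,0,0,-1,0,0,0],[1,0,0,-0.5,0,0,0],[1,0,0,0,0,0,0]]}' 30
python3 -m jog '{"series":[[1,-0.5,-0.33,0,0,0,0],[1,-1,-0.66,0,0,0,0],[1,-1,-0.66,0,0,0,0],[1,-1,-0.66,0,0,0,0],[1,-1,-0.66,0,0,0,0],[1,-1,-0.66,0,0,0,0],[1,-1,-0.66,0,0,0,0],[1,-1,-0.66,0,0,0,0],[1,-1,-0.66,0,0,0,0],[1,-0.5,-0.33,0,0,0,0],[1,0,0,0,0,0,0],[1,0,0,0,0,0,0]]}' 30
python3 - <<'E'
from h import *
w=snap('wrist','w3');b=snap('side','d3');s=snap('scene','s3')
print(sensors.get_state()['position'])
cv2.imwrite('pics/c3.png',cv2.resize(w['image'][:,:,::-1],None,fx=1.25,fy=1.25))
E
```

```text
clock: 4.8
position: [0.4731, 0.3134, 0.2509]
tcp_rot: [0.21, 0.978, 0.001, 0.001]
wrist_force: [0.2, -0.1, -0.2]
opening: 0.0008
gripper_force: 0.0
clock: 6.3
position: [0.6448, 0.0405, 0.2492]
tcp_rot: [0.21, 0.978, 0.0, -0.001]
wrist_force: [0.6, 0.1, 0.7]
opening: 0.0005
gripper_force: 0.0
[0.6450199  0.04091125 0.24986605]
```

View pics/c3.png

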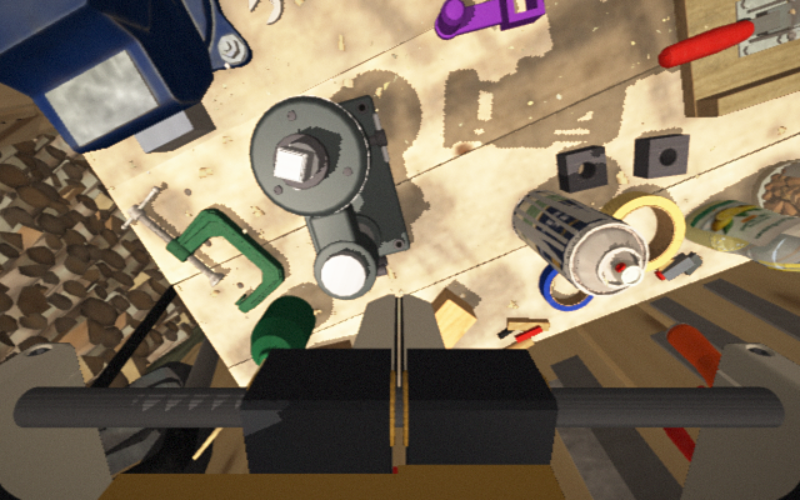

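The grasp missed: the fingers are shut and empty. The picture still gives a clear view of the spindle square at about (292,163) in the 1.25x picture. I'll enlarge it and find the crank again.

```bash
python3 - <<'E'
from h import *
a=cv2.imread('pics/w3.png');b=cv2.imread('pics/d3.png');s=cv2.imread('pics/s3.png')
def cr(i,u,v,w,h,k): return cv2.resize(i[v:v+h,u:u+w],(w*k,h*k),interpolation=cv2.INTER_CUBIC)
cv2.imwrite('pics/c4.png',np.hstack([cr(a,210,100,40,60,10),np.vstack([cr(b,335,230,80,60,5),cr(s,205,175,80,60,5)])]))
E
```

```text
(no output)
```

View pics/c4.png

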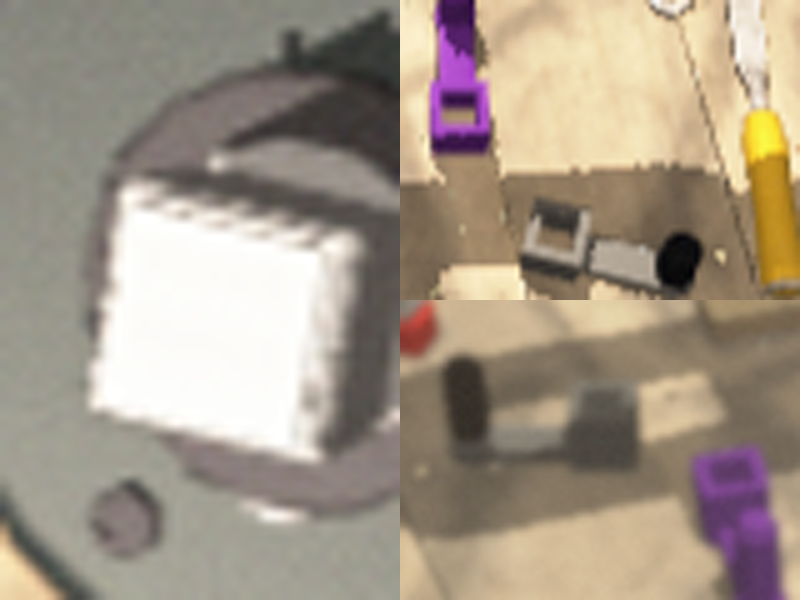

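```bash
python3 - <<'E'
from h import *
np.set_printoptions(precision=4,suppress=True)
print('hub',tri(('s3',245.8,195),('d3',366.4,277.4),('w2',321.6,183.2)))
print('hub sc+side',tri(('s3',245.8,195),('d3',366.4,277.4)))
print('hub wr+side',tri(('w2',321.6,183.2),('d3',366.4,277.4)))
print('grip',tri(('s3',217.6,188),('d3',391,281),('w2',404*.8,144*.8)))
C=[(210+x/10,100+y/10) for x,y in((120,190),(348,240),(95,408),(320,455))]
# chamfered: top-face corners
T=[(210+x/10,100+y/10) for x,y in((130,212),(318,250),(96,408),(300,447))]
for nm,Q in(('T',T),):
  P=[onz('w3',u,v,.1895) for u,v in Q];print(np.array(P),np.mean(P,0))
  for i,j in((0,1),(2,3),(0,2),(1,3)):
    d=P[j]-P[i];print(np.linalg.norm(d),np.degrees(np.arctan2(d[1],d[0]))%90)
c=np.mean(T,0);print('sq',tri(('w3',*c),('s3',331.2,206.7),('d3',314.2,161.8)),tri(('w3',*c),('s3',331.2,206.7)))
print('head top bush centre? bolt', )
E
```

```text
hub (array([0.4733, 0.3155, 0.0317]), [np.float64(0.002168569676910617), np.float64(0.0034010093112954425), np.float64(0.002370165412847676)])
hub sc+side (array([0.4736, 0.3174, 0.0309]), [np.float64(0.0023987741146165834), np.float64(0.0023987741146167057)])
hub wr+side (array([0.4723, 0.3154, 0.0303]), [np.float64(0.0027026628693445787), np.float64(0.002702662869344506)])
grip (array([0.4103, 0.3458, 0.0541]), [np.float64(0.0016506824707381818), np.float64(0.0022535688815837887), np.float64(0.002600750583065103)])
[[ 0.5505 -0.0016  0.1895]
 [ 0.5593  0.0108  0.1895]
 [ 0.5629 -0.0119  0.1895]
 [ 0.5726  0.0019  0.1895]] [ 0.5613 -0.0002  0.1895]
0.015198256343760186 54.43977699797508
0.016779673096140934 54.842802509999956
0.01616255067824038 50.595044618815024
0.016015867493622212 56.21896522584503
sq (array([0.5612, 0.001 , 0.1869]), [np.float64(0.0018604270151121919), np.float64(0.0010638071313968473), np.float64(0.0022686741006468342)]) (array([ 0.5613, -0.0004,  0.1887]), [np.float64(6.862112979588622e-05), np.float64(6.862112979594659e-05)])
head top bush centre? bolt
```

```bash
python3 -m jog '{"series":[[0,0.5,0.33,0,0,0,0],[0,1,0.66,0,0,0,0],[0,1,0.66,0,0,0,0],[0,1,0.66,0,0,0,0],[0,1,0.66,0,0,0,0],[0,1,0.66,0,0,0,0],[0,1,0.66,0,0,0,0],[0,1,0.66,0,0,0,0],[0,1,0.66,0,0,0,0],[0,0.5,0.33,0,0,0,0],[0,0,0,1,0,0,0],[0,0,0,1,0,0,0]]}' 30
python3 -m jog '{"series":[[0,0,0.04,1,0,0,0],[0,0,0,1,0,0,0],[0,0,0,1,0,0,0],[0,0,0,1,0,0,0],[0,0,0,1,0,0,0],[0,0,0,1,0,0,0],[1,0,0,0.1,0,0,0],[1,0,0,0,0,0,0],[1,0,0,0,0,0,0],[1,0,0,0,0,0,0],[1,0,0,0,0,0,0],[1,0,0,0,0,0,0]]}' 30
python3 -m jog '{"series":[[1,0,0,0,0,0,0],[1,0,0,0,0,0,0],[1,0,0,0,0,0,0]]}' 30
python3 - <<'E'
from h import *
w=snap('wrist','w4')
E
```

```text
clock: 7.95
position: [0.4723, 0.3137, 0.1894]
tcp_rot: [0.21, 0.978, 0.0, 0.001]
wrist_force: [-0.3, -0.2, 0.4]
opening: 0.0929
gripper_force: 0.0
clock: 9.45
position: [0.4733, 0.3143, 0.0068]
tcp_rot: [0.21, 0.978, 0.0, 0.0]
wrist_force: [0.2, 0.3, -1.4]
opening: 0.0376
gripper_force: 0.0
clock: 9.82
position: [0.4731, 0.3142, 0.0065]
tcp_rot: [0.21, 0.978, -0.0, -0.0]
wrist_force: [0.6, 0.4, -0.2]
opening: 0.0076
gripper_force: 0.0
```

```bash
python3 - <<'E'
from h import *
a=cv2.imread('pics/w4.png');b=snap('side','d4');b=b['image'][:,:,::-1]
cv2.imwrite('pics/c5.png',np.vstack([cv2.resize(a[60:360,120:520],None,fx=1.0,fy=1.0),cv2.resize(b[230:310,330:437],(400,299),interpolation=cv2.INTER_CUBIC)]))
E
```

```text
(no output)
```

View pics/c5.png

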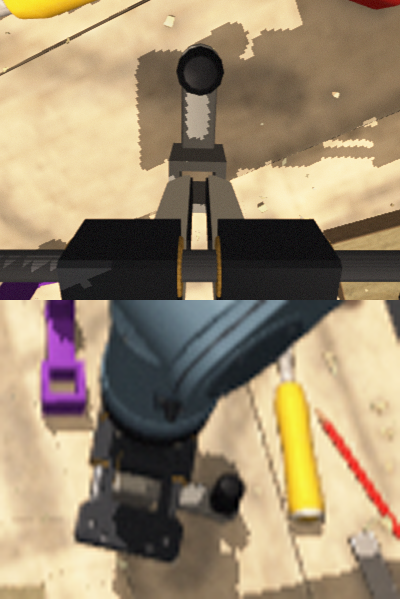

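```bash
python3 - <<'E'
from h import *
np.set_printoptions(precision=1,suppress=True)
a=cv2.imread('pics/w4.png')
cv2.imwrite('pics/c6.png',cv2.resize(a[170:290,250:390],None,fx=4.,fy=4.,interpolation=cv2.INTER_CUBIC))
t=np.array([.473,.314]);X=np.array([-.912,.411]);Y=np.array([.411,.912])
for n,dx,dy,z in(('front top L',.017,-.017,.034),('front top R',.017,.017,.034),('back top L',-.017,-.017,.034),('back R',-.017,.017,.034),('tcp',0,0,.0068),('grip top',.07,0,.06),('front bot',.017,-.017,0)):
  p=np.array(proj('w4',[*(t+dx*X+dy*Y),z]));print(n,p,'crop5',p-[120,60],'crop6',(p-[250,170])*4)
s=sensors.get_state();print(s['position'],s['joint_pos'],s['opening'])
E
```

```text
front top L [289.4 220.9] crop5 [169.4 160.9] crop6 [157.6 203.7]
front top R [347.7 220.9] crop5 [227.7 160.9] crop6 [390.7 203.6]
back top L [291.  272.4] crop5 [171.  212.4] crop6 [163.9 409.7]
back R [346.2 272.4] crop5 [226.2 212.4] crop6 [384.7 409.6]
tcp [318.6 229.5] crop5 [198.6 169.5] crop6 [274.4 238.1]
grip top [318.4 132.4] crop5 [198.4  72.4] crop6 [ 273.6 -150.2]
front bot [293.9 202.8] crop5 [173.9 142.8] crop6 [175.6 131.3]
[0.5 0.3 0. ] [ 0.4  0.5  1.7 -0.   1.  -0.8] 0.0018510787591733138
```

View pics/c6.png

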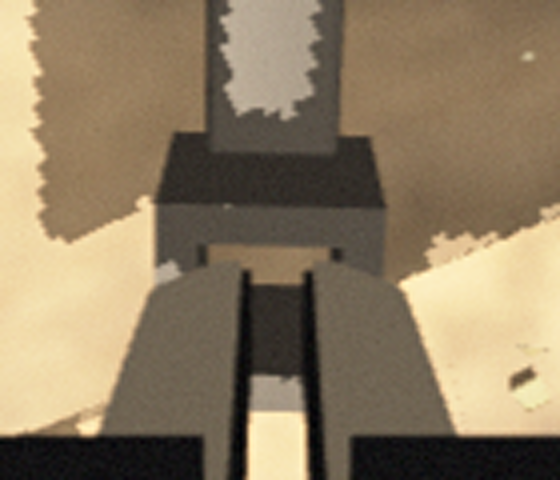

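The fingertips show at about hub-top height, at (275,262) in the crop, although the reported TCP z is 0.007. The fingers therefore end about 28 mm short of the reported TCP. I'll open and go down in small, force-checked steps.

```bash
python3 -m jog '{"series":[[0,0,0,-0.1,0,0,0],[0,0,0,0,0,0,0],[0,0,0,0,0,0,0],[0,0,0,0,0,0,0],[0,0,0,0,0,0,0],[0,0,0,0,0,0,0],[0,0,0,0,0,0,0],[0,0,0,0,0,0,0],[0,0,0,0.1,0,0,0],[0,0,0,0.1,0,0,0],[0,0,0,0.08,0,0,0],[0,0,0,0,0,0,0]]}' 30
python3 -m jog '{"series":[[0,0,0,0.04,0,0,0],[0,0,0,0.04,0,0,0],[0,0,0,0,0,0,0]]}' 30
python3 -m jog '{"series":[[0,0,0,0.04,0,0,0],[0,0,0,0.04,0,0,0],[0,0,0,0,0,0,0]]}' 30
```

```text
clock: 11.42
position: [0.4729, 0.3141, 0.0008]
tcp_rot: [0.21, 0.978, -0.0, -0.0]
wrist_force: [0.8, 0.7, -1.0]
opening: 0.0926
gripper_force: 0.0
clock: 11.8
position: [0.4731, 0.3142, -0.0014]
tcp_rot: [0.21, 0.978, -0.0, -0.0]
wrist_force: [-0.5, -0.7, -0.4]
opening: 0.093
gripper_force: 0.0
clock: 12.18
position: [0.473, 0.3142, -0.0038]
tcp_rot: [0.21, 0.978, -0.0, -0.0]
wrist_force: [-0.2, 0.1, -0.2]
opening: 0.0931
gripper_force: 0.0
```

```bash
python3 -m jog '{"series":[[0,0,0,0.15,0,0,0],[0,0,0,0.15,0,0,0],[0,0,0,0,0,0,0]]}' 30
python3 -m jog '{"series":[[0,0,0,0.12,0,0,0],[0,0,0,0.1,0,0,0],[1,0,0,0,0,0,0],[1,0,0,0,0,0,0],[1,0,0,0,0,0,0],[1,0,0,0,0,0,0],[1,0,0,0,0,0,0],[1,0,0,0,0,0,0],[1,0,0,0,0,0,0],[1,0,0,0,0,0,0],[1,0,0,0,0,0,0],[1,0,0,0,0,0,0]]}' 30
```

```text
clock: 12.55
position: [0.4727, 0.314, -0.0132]
tcp_rot: [0.21, 0.978, -0.0, -0.0]
wrist_force: [0.6, 0.3, 0.3]
opening: 0.0931
gripper_force: 0.0
clock: 14.05
position: [0.4732, 0.3141, -0.0192]
tcp_rot: [0.21, 0.978, -0.0, -0.0]
wrist_force: [0.2, -1.9, 0.9]
opening: 0.0338
gripper_force: 30.0
```

```bash
python3 -m jog '{"series":[[1,0,0,-0.3,0,0,0],[1,0,0,-0.9,0,0,0],[1,0,0,-1,0,0,0],[1,0,0,-1,0,0,0],[1,0,0,-1,0,0,0],[1,0,0,-1,0,0,0],[1,0,0,-1,0,0,0],[1,0,0,-1,0,0,0],[1,-0.4,-0.45,0,0,0,0],[1,-0.8,-0.95,0,0,0,0],[1,-0.8,-0.95,0,0,0,0],[1,-0.8,-0.95,0,0,0,0]]}' 40
python3 -m jog '{"series":[[1,-0.8,-0.95,0,0,0,0],[1,-0.8,-0.95,0,0,0,0],[1,-0.8,-0.95,0,0,0,0],[1,-0.8,-0.95,0,0,0,0],[1,-0.5,-0.79,0,0,0,0],[1,-0.49,-0.45,0,0,0,0],[1,0,0,0,0,0,0.95],[1,0,0,0,0,0,0.95],[1,0,0,0,0,0,0],[1,0,0,0,0,0,0]]}' 40
python3 - <<'E'
from h import *
w=snap('wrist','w5');b=snap('side','d5')['image'][:,:,::-1];s=snap('scene','s5')['image'][:,:,::-1]
def cr(i,u,v,w,h,k): return cv2.resize(i[v:v+h,u:u+w],(w*k,h*k),interpolation=cv2.INTER_CUBIC)
cv2.imwrite('pics/c7.png',np.hstack([cr(s,290,160,80,100,5),cr(w['image'][:,:,::-1],270,180,100,125,4)]))
E
```

```text
clock: 15.55
position: [0.5082, 0.1872, 0.1949]
tcp_rot: [0.21, 0.978, -0.001, -0.001]
wrist_force: [0.7, 0.0, -4.6]
opening: 0.0338
gripper_force: 40.0
clock: 16.8
position: [0.5612, -0.0, 0.1962]
tcp_rot: [0.305, 0.952, -0.0, -0.0]
wrist_force: [0.4, -0.1, -3.4]
opening: 0.0336
gripper_force: 40.0
```

View pics/c7.png

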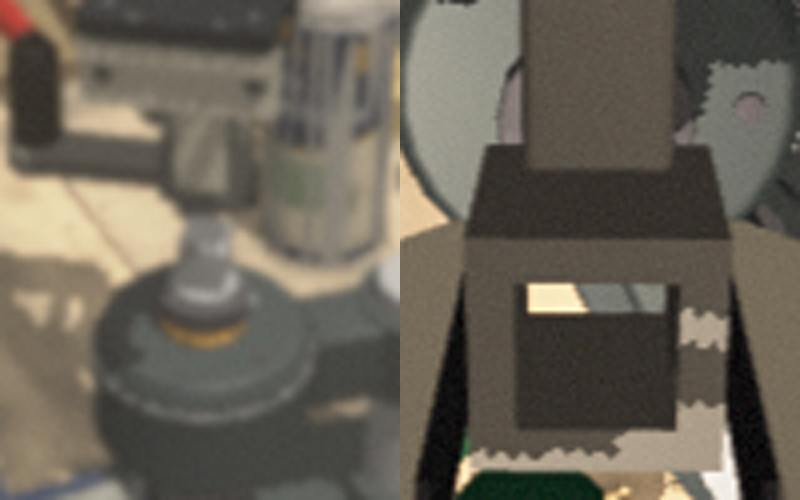

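The scene crop shows the hub held just above the square end, both centred near column 208 of the crop. The wrist crop shows the hub squarely between the fingers. I'll compute the offsets.

```bash
python3 - <<'E'
from h import *
np.set_printoptions(precision=4,suppress=True)
from scipy.spatial.transform import Rotation as R
s=sensors.get_state();M=R.from_quat(s['tcp_rot']).as_matrix();t=s['position']
zt=t[2]+.0192+.034
w=lambda x,y:onz('w5',270+(x-400)/4,180+y/4,zt)
for n,q in(('fL',(467,240)),('fR',(732,240)),('bL',(470,470)),('bR',(726,472)),('hole',(517,284)),('hole',(680,284)),('hole',(517,430)),('hole',(677,430))): print(n,M.T@(w(*q)-t)*1000)
c=np.array([*t[:2],0]);X=M[:,0];Y=M[:,1]
for z in(t[2]+.0192,zt):
  for a,b in((1,1),(1,-1),(-1,1),(-1,-1)):
    p=t+.017*(a*X+b*Y);p[2]=z;u=np.array(proj('s5',p));print('hub z%.3f'%z,a,b,(u-[290,160])*5)
for a,b in((1,1),(1,-1),(-1,1),(-1,-1)):
  for z in(.1885,.165):
    p=t+.010*(a*X+b*Y);p[2]=z;u=np.array(proj('s5',p));print('sq z%.3f'%z,a,b,(u-[290,160])*5)
print(t,np.degrees(np.arctan2(X[1],X[0])))
E
```

```text
fL [ 17.021  -16.2574 -53.1957]
fR [ 17.0576  17.0455 -53.199 ]
bL [-16.6041 -16.8667 -53.2009]
bR [-16.8734  17.3887 -53.2044]
hole [ 10.9141 -10.0833 -53.1973]
hole [ 10.9374  10.6412 -53.1993]
hole [-10.4408 -10.4679 -53.2006]
hole [-10.4153  10.6982 -53.2027]
hub z0.216 1 1 [171.5162 150.9635]
hub z0.216 1 -1 [157.9702 201.1682]
hub z0.216 -1 1 [254.037  159.4198]
hub z0.216 -1 -1 [242.6066 210.0525]
hub z0.250 1 1 [172.2288  82.7498]
hub z0.250 1 -1 [158.4179 132.1819]
hub z0.250 -1 1 [256.4438  91.1017]
hub z0.250 -1 -1 [244.8375 140.9648]
sq z0.189 1 1 [185.0245 215.8317]
sq z0.165 1 1 [184.3707 260.085 ]
sq z0.189 1 -1 [177.4245 245.7343]
sq z0.165 1 -1 [176.8651 290.2366]
sq z0.189 -1 1 [233.0371 220.899 ]
sq z0.165 -1 1 [231.7319 265.185 ]
sq z0.189 -1 -1 [226.1456 250.9487]
sq z0.165 -1 -1 [224.9156 295.4827]
[0.5613 0.     0.1966] 144.3878265021676
```

```bash
python3 - <<'E'
from h import *
for f in('s3','s5'):
  a=cv2.cvtColor(cv2.imread(f'pics/{f}.png'),cv2.COLOR_BGR2GRAY).astype(int)
  for r in(199,201,203,205,207,209,211,213): print(f,r,a[r,318:348].tolist())
E
```

```text
s3 199 [168, 148, 157, 185, 189, 158, 118, 85, 67, 69, 70, 73, 73, 73, 72, 71, 67, 67, 62, 62, 62, 62, 66, 80, 94, 99, 100, 99, 101, 101]
s3 201 [159, 143, 157, 191, 204, 193, 158, 120, 88, 77, 78, 81, 80, 77, 78, 80, 78, 74, 71, 72, 74, 79, 84, 92, 96, 100, 105, 107, 111, 116]
s3 203 [179, 156, 158, 186, 202, 201, 192, 167, 145, 143, 153, 158, 155, 148, 145, 148, 153, 141, 121, 110, 110, 108, 109, 105, 97, 96, 101, 109, 118, 123]
s3 205 [150, 141, 141, 157, 178, 190, 198, 197, 190, 192, 199, 200, 199, 197, 195, 197, 194, 179, 159, 145, 133, 126, 115, 103, 95, 92, 99, 104, 114, 122]
s3 207 [130, 131, 130, 132, 136, 151, 176, 184, 186, 188, 187, 188, 190, 195, 195, 197, 191, 178, 171, 177, 180, 168, 149, 132, 111, 98, 96, 98, 106, 116]
s3 209 [125, 127, 128, 127, 127, 133, 144, 152, 149, 142, 131, 137, 153, 166, 172, 179, 176, 164, 166, 180, 184, 184, 182, 172, 152, 127, 109, 101, 99, 92]
s3 211 [126, 127, 126, 124, 123, 121, 120, 119, 115, 113, 109, 111, 120, 124, 127, 133, 138, 138, 155, 173, 182, 190, 190, 189, 180, 168, 156, 141, 127, 111]
s3 213 [118, 117, 111, 107, 97, 91, 92, 1
[... 631 characters left out ...]
 126, 133, 145, 146, 144, 138, 126, 116, 104, 94, 94, 99, 105, 114, 123]
s5 207 [211, 212, 211, 211, 209, 208, 198, 179, 148, 129, 124, 124, 124, 127, 126, 130, 140, 151, 163, 179, 183, 170, 151, 131, 113, 99, 93, 100, 105, 116]
s5 209 [205, 205, 206, 205, 201, 202, 191, 161, 125, 108, 106, 120, 134, 141, 141, 156, 164, 159, 168, 180, 187, 187, 181, 172, 153, 126, 108, 101, 97, 93]
s5 211 [202, 204, 203, 199, 192, 187, 172, 144, 111, 104, 105, 112, 119, 124, 128, 135, 140, 141, 156, 173, 184, 190, 192, 192, 182, 169, 158, 143, 129, 111]
s5 213 [176, 166, 151, 132, 113, 101, 102, 101, 105, 109, 112, 114, 116, 117, 118, 121, 122, 128, 131, 132, 134, 144, 158, 170, 179, 185, 183, 179, 171, 163]
```

```bash
python3 - <<'E'
from h import *
# square sides from w3 subpixel: threshold top face
a=cv2.cvtColor(cv2.imread('pics/w3.png'),cv2.COLOR_BGR2GRAY)[100:160,205:255]
m=(a>225).astype(np.uint8);n,l,s,c=cv2.connectedComponentsWithStats(m);i=1+np.argmax(s[1:,4])
cn,_=cv2.findContours((l==i).astype(np.uint8),cv2.RETR_EXTERNAL,cv2.CHAIN_APPROX_NONE)
print(s[i],c[i]+[205,100],cv2.minAreaRect(cn[0]))
p=onz('w3',*(c[i]+[205,100]),.1887);print(p)
(cx,cy),wh,an=cv2.minAreaRect(cn[0]);b=cv2.boxPoints(((cx,cy),wh,an))+[205,100]
P=np.array([onz('w3',u,v,.1887) for u,v in b]);print(P)
for k in range(4):
  d=P[(k+1)%4]-P[k];print(np.linalg.norm(d),np.degrees(np.arctan2(d[1],d[0]))%90)
E
```

```text
[ 14  19  25  27 447] [230.78970917 132.24161074] ((26.011001586914062, 31.926651000976562), (21.657705307006836, 23.1905574798584), 8.530765533447266)
[ 5.60648603e-01 -3.74834945e-04  1.88700000e-01]
[[ 0.56328234 -0.0132948   0.1887    ]
 [ 0.54847013 -0.00164857  0.1887    ]
 [ 0.55777239  0.01287648  0.1887    ]
 [ 0.57283411  0.00151279  0.1887    ]]
0.01884240703946845 51.82349909195571
0.017248454964133023 57.36331615129881
0.018867668964147433 52.96634376902933
0.01762103267639426 57.17558083956172
```

```bash
python3 -m jog '{"series":[[1,0,0,0.4,0,0,0],[1,0,0,0.4,0,0,0],[1,0,0,0.1,0,0,0],[1,0,0,0.1,0,0,0],[1,0,0,0,0,0,0]]}' 40
python3 -m jog '{"series":[[1,0,0,0.08,0,0,0],[1,0,0,0.08,0,0,0],[1,0,0,0,0,0,0]]}' 40
```

```text
clock: 17.58
position: [0.5613, -0.0, 0.1666]
tcp_rot: [0.306, 0.952, -0.0, -0.0]
wrist_force: [0.2, 0.6, -3.7]
opening: 0.0337
gripper_force: 40.0
clock: 17.95
position: [0.5613, -0.0, 0.1617]
tcp_rot: [0.306, 0.952, 0.0, -0.0]
wrist_force: [-1.0, 1.1, -3.8]
opening: 0.0337
gripper_force: 40.0
```

```bash
python3 -m jog '{"series":[[1,0,0,0.12,0,0,0],[1,0,0,0.12,0,0,0],[1,0,0,0.12,0,0,0],[1,0,0,0,0,0,0]]}' 40
python3 -m jog '{"series":[[1,0,0,0.08,0,0,0],[1,0,0,0.08,0,0,0],[1,0,0,0,0,0,0]]}' 40
```

```text
clock: 18.45
position: [0.5612, -0.0001, 0.1506]
tcp_rot: [0.306, 0.952, -0.0, -0.0]
wrist_force: [-0.4, 0.7, -3.9]
opening: 0.034
gripper_force: 40.0
clock: 18.82
position: [0.5613, -0.0, 0.146]
tcp_rot: [0.306, 0.952, 0.0, -0.0]
wrist_force: [-1.1, 0.8, -4.4]
opening: 0.0335
gripper_force: 40.0
```

```bash
python3 -m jog '{"series":[[1,0,0,0.05,0,0,0],[1,0,0,0.05,0,0,0],[1,0,0,0,0,0,0]]}' 40
python3 -m jog '{"series":[[1,0,0,0.05,0,0,0],[1,0,0,0,0,0,0]]}' 40
```

```text
clock: 19.2
position: [0.5616, -0.0001, 0.1453]
tcp_rot: [0.306, 0.952, 0.0, 0.001]
wrist_force: [-5.8, 1.2, 8.9]
opening: 0.0338
gripper_force: 40.0
clock: 19.45
position: [0.5617, -0.0001, 0.1452]
tcp_rot: [0.306, 0.952, 0.0, 0.001]
wrist_force: [-9.3, 2.0, 15.5]
opening: 0.0335
gripper_force: 40.0
```

```bash
python3 -m jog '{"series":[[0.35,0,0,-0.08,0,0,0],[0.35,0,0,0,0,0,0],[0.35,0,0,0,0,0,0],[0.35,0,0,0,0,0,0],[0.35,0,0,-0.6,0,0,0],[0.35,0,0,-0.8,0,0,0],[0.35,0,0,-0.8,0,0,0],[0.35,0.8,0,0,0,0,0],[0.35,0.8,0,0,0,0,0],[0.35,0.73,0,0,0,0,0],[0.35,0,0,0,0,0,0],[0.35,0,0,0,0,0,0]]}' 20
python3 - <<'E'
from h import *
w=snap('wrist','w6');b=snap('side','d6')['image'][:,:,::-1];s=snap('scene','s6')['image'][:,:,::-1]
def cr(i,u,v,w,h,k): return cv2.resize(i[v:v+h,u:u+w],(w*k,h*k),interpolation=cv2.INTER_CUBIC)
cv2.imwrite('pics/c8.png',np.hstack([cr(s,275,165,80,100,5),cr(w['image'][:,:,::-1],220,100,200,250,2)]))
print([np.round(proj('w6',p),1) for p in((.5613,0,.1985),(.5044,.0407,.2245))])
E
```

```text
clock: 20.95
position: [0.5054, 0.0403, 0.2103]
tcp_rot: [0.306, 0.952, -0.0, 0.0]
wrist_force: [-0.1, -1.0, 0.3]
opening: 0.0604
gripper_force: 0.0
[array([318.7, 304.3]), array([318.4, 236.6])]
```

View pics/c8.png

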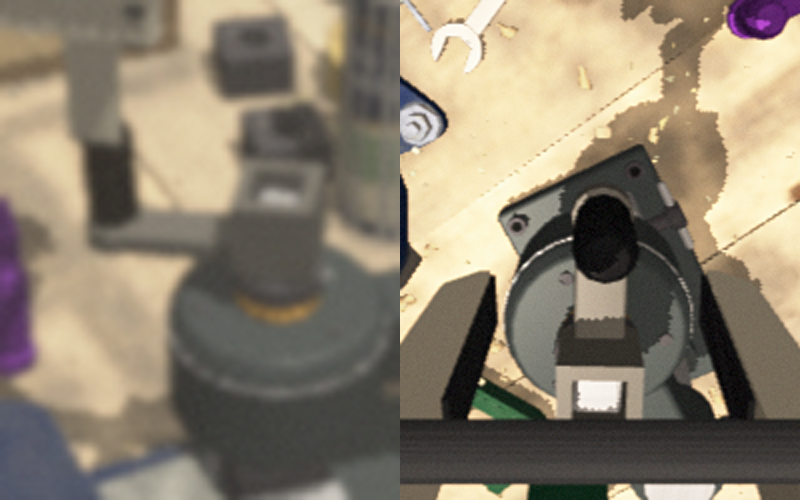

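The crank is down on its shoulder, with its underside at about 0.1645, and the grip is between the open fingers at about (605,250). I'll go down and pinch it.

```bash
python3 -m jog '{"series":[[0.35,0.08,0.04,0.5,0,0,0],[0.35,0,0,0.7,0,0,0],[0.35,0,0,0.63,0,0,0],[0.35,0,0,0,0,0,0],[1,0,0,0,0,0,0],[1,0,0,0,0,0,0],[1,0,0,0,0,0,0],[1,0,0,0,0,0,0],[1,0,0,0,0,0,0],[1,0,0,0,0,0,0],[1,0,0,0,0,0,0]]}' 20
cat > st.py <<'E'
from h import *
from scipy.spatial.transform import Rotation as R
C=np.array([.5613,-.0001]);A=np.deg2rad(144.4)
s=sensors.get_state();p=s['position'][:2]-C;f=s['wrist_force']
ph=A-np.arctan2(p[1],p[0]);T=np.array([p[1],-p[0]])/np.hypot(*p)
print('phi %.1f rad %.1fmm z %.4f Ft(drag+) %.1f Fr %.1f Fz %.1f'%(np.degrees(ph)%360,1e3*np.hypot(*p),s['position'][2],-f[:2]@T,f[:2]@p/np.hypot(*p),f[2]))
E
python3 st.py; python3 - <<'E'
import numpy as np
for st in(15,):
  for a in range(90,360,15):
    r=lambda t:7/3*np.array([np.cos(np.deg2rad(t)),np.sin(np.deg2rad(t))])
    print(a,a+15,np.round(r(a+15)-r(a),2),end=';')
E
```

```text
clock: 22.48
position: [0.5035, 0.0431, 0.1555]
tcp_rot: [0.306, 0.952, 0.0, 0.0]
wrist_force: [0.8, 0.2, 2.0]
opening: 0.0225
gripper_force: 20.0
phi 1.2 rad 72.2mm z 0.1555 Ft(drag+) -0.7 Fr -0.5 Fz 2.0
90 105 [-0.6  -0.08];105 120 [-0.56 -0.23];120 135 [-0.48 -0.37];135 150 [-0.37 -0.48];150 165 [-0.23 -0.56];165 180 [-0.08 -0.6 ];180 195 [ 0.08 -0.6 ];195 210 [ 0.23 -0.56];210 225 [ 0.37 -0.48];225 240 [ 0.48 -0.37];240 255 [ 0.56 -0.23];255 270 [ 0.6  -0.08];270 285 [0.6  0.08];285 300 [0.56 0.23];300 315 [0.48 0.37];315 330 [0.37 0.48];330 345 [0.23 0.56];345 360 [0.08 0.6 ];
```

```bash
python3 -m jog '{"series":[[1,-0.21,0.75,0.007,0,0,0],[1,-0.41,0.7,0.007,0,0,0],[1,-0.62,0.52,0.007,0,0,0],[1,-0.76,0.28,0.007,0,0,0],[1,-0.4,0.03,0.004,0,0,0],[1,0,0,0,0,0,0]]}' 20; python3 st.py
python3 -m jog '{"series":[[1,-0.6,-0.08,0.006,0,0,0],[1,-0.28,-0.09,0.003,0,0,0],[1,0,0,0,0,0,0]]}' 20; python3 st.py
```

```text
clock: 23.22
position: [0.6036, 0.0563, 0.1557]
tcp_rot: [0.307, 0.952, 0.0, 0.001]
wrist_force: [0.4, 0.7, 7.4]
opening: 0.0226
gripper_force: 20.1
phi 91.3 rad 70.5mm z 0.1557 Ft(drag+) 0.1 Fr 0.8 Fz 7.4
clock: 23.6
position: [0.6216, 0.0364, 0.1554]
tcp_rot: [0.307, 0.952, 0.0, 0.001]
wrist_force: [1.4, 1.5, 6.7]
opening: 0.0226
gripper_force: 20.0
phi 113.2 rad 70.4mm z 0.1554 Ft(drag+) 0.6 Fr 1.9 Fz 6.7
```

```bash
python3 -m jog '{"series":[[1,-0.26,-0.13,0.003,0,0,0],[1,-0.25,-0.16,0.003,0,0,0]]}' 20; python3 st.py
```

```text
clock: 23.85
position: [0.6285, 0.0213, 0.1552]
tcp_rot: [0.306, 0.952, 0.0, 0.001]
wrist_force: [-0.1, 1.7, 5.4]
opening: 0.0225
gripper_force: 20.0
phi 126.7 rad 70.5mm z 0.1552 Ft(drag+) 1.6 Fr 0.4 Fz 5.4
```

```bash
python3 - <<'E'
import numpy as np
r=lambda t:7/3*np.array([np.cos(np.deg2rad(t)),np.sin(np.deg2rad(t))])
for o in (0,7.5):
  print(o)
  for a in np.arange(120+o,360,15): print(a,np.round(r(a+7.5)-r(a),2),np.round(r(a+15)-r(a+7.5),2),end=';')
E
```

```text
0
120 [-0.25 -0.17] [-0.23 -0.2 ];135 [-0.2  -0.23] [-0.17 -0.25];150 [-0.13 -0.27] [-0.1  -0.29];165 [-0.06 -0.3 ] [-0.02 -0.3 ];180 [ 0.02 -0.3 ] [ 0.06 -0.3 ];195 [ 0.1  -0.29] [ 0.13 -0.27];210 [ 0.17 -0.25] [ 0.2  -0.23];225 [ 0.23 -0.2 ] [ 0.25 -0.17];240 [ 0.27 -0.13] [ 0.29 -0.1 ];255 [ 0.3  -0.06] [ 0.3  -0.02];270 [0.3  0.02] [0.3  0.06];285 [0.29 0.1 ] [0.27 0.13];300 [0.25 0.17] [0.23 0.2 ];315 [0.2  0.23] [0.17 0.25];330 [0.13 0.27] [0.1  0.29];345 [0.06 0.3 ] [0.02 0.3 ];7.5
127.5 [-0.23 -0.2 ] [-0.2  -0.23];142.5 [-0.17 -0.25] [-0.13 -0.27];157.5 [-0.1  -0.29] [-0.06 -0.3 ];172.5 [-0.02 -0.3 ] [ 0.02 -0.3 ];187.5 [ 0.06 -0.3 ] [ 0.1  -0.29];202.5 [ 0.13 -0.27] [ 0.17 -0.25];217.5 [ 0.2  -0.23] [ 0.23 -0.2 ];232.5 [ 0.25 -0.17] [ 0.27 -0.13];247.5 [ 0.29 -0.1 ] [ 0.3  -0.06];262.5 [ 0.3  -0.02] [0.3  0.02];277.5 [0.3  0.06] [0.29 0.1 ];292.5 [0.27 0.13] [0.25 0.17];307.5 [0.23 0.2 ] [0.2  0.23];322.5 [0.17 0.25] [0.13 0.27];337.5 [0.1  0.29] [0.06 0.3 ];352.5 [0.02 0.3 ] [-0.02  0.3 ];
```

```bash
python3 -m jog '{"series":[[1,-0.23,-0.2,0.003,0,0,0],[1,-0.2,-0.23,0.003,0,0,0]]}' 20; python3 st.py
```

```text
clock: 24.1
position: [0.6317, 0.0031, 0.155]
tcp_rot: [0.306, 0.952, 0.001, 0.001]
wrist_force: [0.5, 1.1, 4.8]
opening: 0.0226
gripper_force: 20.0
phi 141.8 rad 70.5mm z 0.1550 Ft(drag+) 1.1 Fr 0.6 Fz 4.8
```

```bash
python3 -m jog '{"series":[[1,-0.17,-0.25,0.003,0,0,0],[1,-0.13,-0.27,0.003,0,0,0]]}' 20; python3 st.py
```

```text
clock: 24.35
position: [0.6303, -0.015, 0.1548]
tcp_rot: [0.306, 0.952, 0.001, 0.002]
wrist_force: [2.6, 1.1, 4.5]
opening: 0.0224
gripper_force: 20.0
phi 156.6 rad 70.6mm z 0.1548 Ft(drag+) 1.6 Fr 2.3 Fz 4.5
```

```bash
python3 -m jog '{"series":[[1,-0.1,-0.29,0.003,0,0,0],[1,-0.06,-0.3,0.003,0,0,0]]}' 20; python3 st.py
```

```text
clock: 24.6
position: [0.6246, -0.0313, 0.1548]
tcp_rot: [0.306, 0.952, 0.002, 0.002]
wrist_force: [4.9, 6.2, 5.2]
opening: 0.0229
gripper_force: 20.0
phi 170.6 rad 70.5mm z 0.1548 Ft(drag+) 7.7 Fr 1.6 Fz 5.2
```

```bash
python3 -m jog '{"series":[[1,0.16,0.59,-0.005,0,0,0],[1,0.3,0.52,-0.005,0,0,0],[1,0.43,0.43,-0.005,0,0,0],[1,0.52,0.3,-0.005,0,0,0],[1,0.59,0.16,-0.005,0,0,0],[1,0.61,0,-0.005,0,0,0],[1,0.3,-0.06,-0.002,0,0,0],[1,0,0,0,0,0,0]]}' 20; python3 st.py
python3 -m jog '{"series":[[1,-0.3,0.06,0.002,0,0,0],[1,-0.61,0,0.005,0,0,0],[1,-0.59,-0.16,0.005,0,0,0],[1,-0.52,-0.3,0.005,0,0,0]]}' 20; python3 st.py
```

```text
clock: 25.6
position: [0.5844, 0.0669, 0.155]
tcp_rot: [0.305, 0.952, -0.001, -0.0]
wrist_force: [-0.7, -2.6, 7.1]
opening: 0.0225
gripper_force: 20.1
phi 73.4 rad 70.9mm z 0.1550 Ft(drag+) -0.2 Fr -2.7 Fz 7.1
clock: 26.1
position: [0.6282, 0.023, 0.1544]
tcp_rot: [0.305, 0.952, 0.001, 0.0]
wrist_force: [0.2, 1.9, 6.9]
opening: 0.022
gripper_force: 20.0
phi 125.3 rad 70.7mm z 0.1544 Ft(drag+) 1.7 Fr 0.8 Fz 6.9
```

```bash
python3 -m jog '{"series":[[1,-0.43,-0.43,0.005,0,0,0],[1,-0.15,-0.26,0.003,0,0,0]]}' 20; python3 st.py
```

```text
clock: 26.35
position: [0.6317, -0.0048, 0.1542]
tcp_rot: [0.306, 0.952, 0.001, 0.002]
wrist_force: [6.5, 1.3, 4.1]
opening: 0.0221
gripper_force: 20.0
phi 148.3 rad 70.5mm z 0.1542 Ft(drag+) 1.7 Fr 6.4 Fz 4.1
```

```bash
python3 -m jog '{"series":[[1,-0.16,-0.28,0.003,0,0,0],[1,-0.1,-0.3,0.003,0,0,0]]}' 20; python3 st.py
```

```text
clock: 26.6
position: [0.6279, -0.0234, 0.1541]
tcp_rot: [0.306, 0.952, 0.001, 0.002]
wrist_force: [6.2, -0.4, 4.2]
opening: 0.0221
gripper_force: 20.0
phi 163.7 rad 70.5mm z 0.1541 Ft(drag+) 1.7 Fr 6.0 Fz 4.2
```

```bash
python3 -m jog '{"series":[[1,-0.08,-0.29,0.003,0,0,0],[1,-0.03,-0.3,0.003,0,0,0]]}' 20; python3 st.py
```

```text
clock: 26.85
position: [0.6194, -0.0403, 0.1538]
tcp_rot: [0.306, 0.952, 0.0, 0.001]
wrist_force: [5.0, -1.8, 4.7]
opening: 0.0224
gripper_force: 20.0
phi 179.1 rad 70.6mm z 0.1538 Ft(drag+) 1.4 Fr 5.1 Fz 4.7
```

```bash
python3 -m jog '{"series":[[1,0,-0.3,0.003,0,0,0],[1,0.05,-0.3,0.003,0,0,0]]}' 20; python3 st.py
```

```text
clock: 27.1
position: [0.6062, -0.0548, 0.1532]
tcp_rot: [0.306, 0.952, -0.0, 0.0]
wrist_force: [2.5, -0.6, 4.5]
opening: 0.0227
gripper_force: 20.0
phi 195.0 rad 70.8mm z 0.1532 Ft(drag+) 1.5 Fr 2.1 Fz 4.5
```

```bash
python3 -m jog '{"series":[[1,0.1,-0.29,0.003,0,0,0],[1,0.13,-0.27,0.003,0,0,0]]}' 20; python3 st.py
```

```text
clock: 27.35
position: [0.5905, -0.0645, 0.1531]
tcp_rot: [0.306, 0.952, -0.0, -0.0]
wrist_force: [2.5, -0.9, 5.7]
opening: 0.0224
gripper_force: 20.0
phi 210.0 rad 70.7mm z 0.1531 Ft(drag+) 1.9 Fr 1.9 Fz 5.7
```

```bash
python3 -m jog '{"series":[[1,0.17,-0.25,0.003,0,0,0],[1,0.2,-0.23,0.003,0,0,0]]}' 20; python3 st.py
```

```text
clock: 27.6
position: [0.573, -0.0698, 0.153]
tcp_rot: [0.307, 0.952, -0.0, 0.0]
wrist_force: [1.8, -1.1, 7.1]
opening: 0.0226
gripper_force: 20.1
phi 224.8 rad 70.7mm z 0.1530 Ft(drag+) 1.6 Fr 1.4 Fz 7.1
```

```bash
python3 -m jog '{"series":[[1,0.23,-0.2,0.003,0,0,0],[1,0.25,-0.17,0.003,0,0,0]]}' 20; python3 st.py
```

```text
clock: 27.85
position: [0.5549, -0.0705, 0.1531]
tcp_rot: [0.307, 0.952, -0.0, 0.0]
wrist_force: [0.6, -1.5, 7.6]
opening: 0.0226
gripper_force: 20.1
phi 239.6 rad 70.7mm z 0.1531 Ft(drag+) 0.7 Fr 1.5 Fz 7.6
```

```bash
python3 -m jog '{"series":[[1,0.27,-0.13,0.003,0,0,0],[1,0.29,-0.1,0.003,0,0,0]]}' 20; python3 st.py
```

```text
clock: 28.1
position: [0.5379, -0.0667, 0.1532]
tcp_rot: [0.307, 0.952, -0.0, 0.001]
wrist_force: [2.9, -2.8, 8.8]
opening: 0.0226
gripper_force: 20.1
phi 253.8 rad 70.6mm z 0.1532 Ft(drag+) 3.6 Fr 1.7 Fz 8.8
```

```bash
python3 -m jog '{"series":[[1,0.24,-0.05,0,0,0,0]]}' 20; python3 st.py
```

```text
clock: 28.22
position: [0.5318, -0.0641, 0.1535]
tcp_rot: [0.307, 0.952, -0.001, 0.002]
wrist_force: [4.7, -4.4, 7.5]
opening: 0.0225
gripper_force: 20.1
phi 259.1 rad 70.4mm z 0.1535 Ft(drag+) 6.2 Fr 2.0 Fz 7.5
```

```bash
python3 -m jog '{"series":[[1,-0.58,0.18,-0.005,0,0,0],[1,-0.51,0.33,-0.005,0,0,0],[1,-0.41,0.45,-0.005,0,0,0],[1,-0.28,0.54,-0.005,0,0,0],[1,-0.13,0.59,-0.005,0,0,0],[1,0.03,0.61,-0.005,0,0,0],[1,0.05,0.24,-0.002,0,0,0],[1,0,0,0,0,0,0]]}' 20; python3 st.py
python3 -m jog '{"series":[[1,-0.05,-0.24,0.002,0,0,0],[1,-0.03,-0.61,0.005,0,0,0],[1,0.13,-0.59,0.005,0,0,0],[1,0.28,-0.54,0.005,0,0,0]]}' 20; python3 st.py
```

```text
clock: 29.22
position: [0.6275, -0.0234, 0.1535]
tcp_rot: [0.306, 0.952, -0.0, 0.001]
wrist_force: [4.5, -2.8, 4.5]
opening: 0.0223
gripper_force: 20.0
phi 163.7 rad 70.2mm z 0.1535 Ft(drag+) -1.2 Fr 5.2 Fz 4.5
clock: 29.72
position: [0.584, -0.0668, 0.1529]
tcp_rot: [0.307, 0.952, -0.0, 0.0]
wrist_force: [1.8, -0.8, 5.1]
opening: 0.0223
gripper_force: 20.0
phi 215.6 rad 70.5mm z 0.1529 Ft(drag+) 1.5 Fr 1.3 Fz 5.1
```

Now on to about 245°, then 260° where it bound last, checking the force in between.

```bash
python3 -m jog '{"series":[[1,0.41,-0.45,0.005,0,0,0],[1,0.51,-0.33,0.005,0,0,0],[1,0.29,-0.12,0.003,0,0,0]]}' 20; python3 st.py
```

```text
clock: 30.1
position: [0.5379, -0.0666, 0.1529]
tcp_rot: [0.307, 0.952, -0.0, -0.0]
wrist_force: [2.4, -0.9, 7.0]
opening: 0.0221
gripper_force: 20.1
phi 253.8 rad 70.5mm z 0.1529 Ft(drag+) 2.6 Fr 0.0 Fz 7.0
```

```bash
python3 -m jog '{"series":[[1,0.3,-0.06,0.003,0,0,0],[1,0.3,-0.02,0.003,0,0,0]]}' 20; python3 st.py
```

```text
clock: 30.35
position: [0.5222, -0.0586, 0.1529]
tcp_rot: [0.307, 0.952, -0.001, 0.0]
wrist_force: [-0.7, -3.4, 9.1]
opening: 0.0225
gripper_force: 20.2
phi 268.1 rad 70.4mm z 0.1529 Ft(drag+) 1.3 Fr 3.2 Fz 9.1
```

Cleared. Next to 283°, then on.

```bash
python3 -m jog '{"series":[[1,0.3,0,0.003,0,0,0],[1,0.3,0.05,0.003,0,0,0]]}' 20; python3 st.py
```

```text
clock: 30.6
position: [0.508, -0.0467, 0.1525]
tcp_rot: [0.307, 0.952, -0.001, -0.001]
wrist_force: [-0.5, -3.4, 7.4]
opening: 0.0225
gripper_force: 20.1
phi 283.2 rad 70.8mm z 0.1525 Ft(drag+) 2.2 Fr 2.6 Fz 7.4
```

```bash
python3 -m jog '{"series":[[1,0.29,0.09,0.003,0,0,0],[1,0.27,0.13,0.003,0,0,0]]}' 20; python3 st.py
```

```text
clock: 30.85
position: [0.4971, -0.0313, 0.1517]
tcp_rot: [0.306, 0.952, -0.001, -0.002]
wrist_force: [-3.2, -2.7, 6.7]
opening: 0.0223
gripper_force: 20.0
phi 298.5 rad 71.4mm z 0.1517 Ft(drag+) 1.1 Fr 4.1 Fz 6.7
```

```bash
python3 -m jog '{"series":[[1,0.25,0.17,0.003,0,0,0],[1,0.23,0.2,0.003,0,0,0]]}' 20; python3 st.py
```

```text
clock: 31.1
position: [0.4909, -0.0136, 0.1512]
tcp_rot: [0.306, 0.952, -0.001, -0.003]
wrist_force: [-4.8, -2.8, 7.3]
opening: 0.0226
gripper_force: 20.0
phi 313.6 rad 71.7mm z 0.1512 Ft(drag+) 1.9 Fr 5.2 Fz 7.3
```

```bash
python3 -m jog '{"series":[[1,0.17,0.21,0.003,0,0,0],[1,0.15,0.23,0.003,0,0,0]]}' 20; python3 st.py
```

```text
clock: 31.35
position: [0.4896, 0.0019, 0.1508]
tcp_rot: [0.306, 0.952, -0.002, -0.004]
wrist_force: [-8.5, -6.2, 10.1]
opening: 0.0223
gripper_force: 20.0
phi 326.0 rad 71.7mm z 0.1508 Ft(drag+) 6.4 Fr 8.3 Fz 10.1
```

```bash
python3 -m jog '{"series":[[1,0.09,0.19,0.002,0,0,0]]}' 20; python3 st.py
```

```text
clock: 31.48
position: [0.49, 0.0078, 0.1506]
tcp_rot: [0.306, 0.952, -0.003, -0.005]
wrist_force: [-11.6, -8.3, 11.0]
opening: 0.0222
gripper_force: 20.0
phi 330.7 rad 71.8mm z 0.1506 Ft(drag+) 9.5 Fr 10.6 Fz 11.0
```

```bash
python3 -m jog '{"series":[[1,0,0,0,0,0,0]]}' 20; python3 st.py
```

```text
clock: 31.6
position: [0.49, 0.0081, 0.1506]
tcp_rot: [0.306, 0.952, -0.003, -0.005]
wrist_force: [-10.7, -5.9, 11.2]
opening: 0.0223
gripper_force: 20.0
phi 331.0 rad 71.8mm z 0.1506 Ft(drag+) 7.1 Fr 9.9 Fz 11.2
```

```bash
python3 -m jog '{"series":[[1,0.09,0.1,0,0,0,0],[1,0,0,0,0,0,0]]}' 20; python3 st.py
```

```text
clock: 31.85
position: [0.4904, 0.0113, 0.1506]
tcp_rot: [0.306, 0.952, -0.003, -0.004]
wrist_force: [-7.8, -7.6, 8.3]
opening: 0.0222
gripper_force: 20.0
phi 333.5 rad 71.8mm z 0.1506 Ft(drag+) 8.7 Fr 6.4 Fz 8.3
```

```bash
python3 -m jog '{"series":[[1,0.07,0.12,0,0,0,0],[1,0,0,0,0,0,0]]}' 20; python3 st.py
```

```text
clock: 32.1
position: [0.491, 0.015, 0.1507]
tcp_rot: [0.306, 0.952, -0.003, -0.003]
wrist_force: [-6.5, -7.9, 9.4]
opening: 0.0222
gripper_force: 20.0
phi 336.5 rad 71.9mm z 0.1507 Ft(drag+) 9.1 Fr 4.7 Fz 9.4
```

```bash
python3 -m jog '{"series":[[1,0.06,0.11,0,0,0,0],[1,0,0,0,0,0,0]]}' 20; python3 st.py
```

```text
clock: 32.35
position: [0.4917, 0.0183, 0.1507]
tcp_rot: [0.306, 0.952, -0.004, -0.003]
wrist_force: [-6.4, -10.0, 8.0]
opening: 0.0225
gripper_force: 20.0
phi 339.2 rad 72.0mm z 0.1507 Ft(drag+) 11.3 Fr 3.6 Fz 8.0
```

```bash
python3 -m jog '{"series":[[1,0.02,0.06,0,0,0,0],[1,0,0,0,0,0,0]]}' 20; python3 st.py
```

```text
clock: 32.6
position: [0.4921, 0.0195, 0.1507]
tcp_rot: [0.306, 0.952, -0.004, -0.003]
wrist_force: [-7.0, -10.8, 6.9]
opening: 0.0225
gripper_force: 20.0
phi 340.2 rad 72.0mm z 0.1507 Ft(drag+) 12.3 Fr 3.8 Fz 6.9
```

```bash
python3 -m jog '{"series":[[1,0.01,0.03,0,0,0,0],[1,0,0,0,0,0,0]]}' 20; python3 st.py
python3 -m jog '{"series":[[1,-0.02,-0.06,0,0,0,0],[0.35,0,0,0,0,0,0],[0.35,0,0,0,0,0,0],[0.35,0,0,0,0,0,0],[0.35,0,0,0,0,0,0],[0.35,0,0,0,0,0,0],[0.35,0,0,-0.5,0,0,0],[0.35,0,0,-0.8,0,0,0],[0.35,0,0,-0.9,0,0,0],[0.35,0,0,0,0,0,0]]}' 20; python3 st.py
```

```text
clock: 32.85
position: [0.4922, 0.0199, 0.1507]
tcp_rot: [0.306, 0.952, -0.005, -0.003]
wrist_force: [-8.4, -12.8, 7.9]
opening: 0.0218
gripper_force: 20.0
phi 340.5 rad 72.0mm z 0.1507 Ft(drag+) 14.6 Fr 4.5 Fz 7.9
clock: 34.1
position: [0.4981, 0.022, 0.2202]
tcp_rot: [0.306, 0.952, 0.001, 0.003]
wrist_force: [-0.1, 0.6, -0.5]
opening: 0.0604
gripper_force: 0.0
phi 343.7 rad 67.0mm z 0.2202 Ft(drag+) -0.5 Fr 0.3 Fz -0.5
```

```bash
python3 - <<'E'
from h import *
w=snap('wrist','w7')['image'][:,:,::-1];s=snap('scene','s7')['image'][:,:,::-1]
def cr(i,u,v,w,h,k): return cv2.resize(i[v:v+h,u:u+w],(w*k,h*k),interpolation=cv2.INTER_CUBIC)
cv2.imwrite('pics/c9.png',np.hstack([cr(s,275,165,80,120,5),cr(w,260,200,100,150,4)]))
print(sensors.get_state()['joint_pos'])
E
```

```text
[-1.80885614e-01  1.43193370e-01  1.61181157e+00  6.41127601e-04
  1.38595924e+00 -1.12939275e+00]
```

View pics/c9.png

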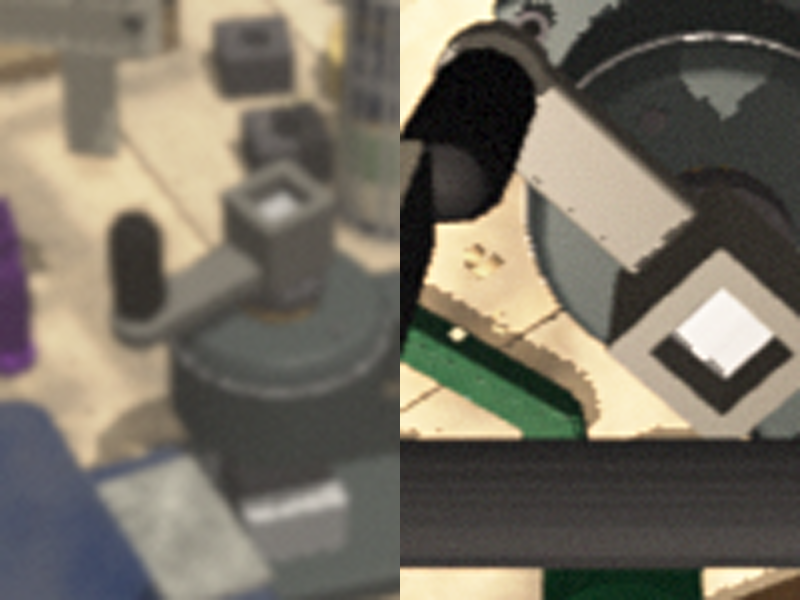

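```bash
python3 - <<'E'
from h import *
zt=.1607+.034
w=lambda x,y,z=zt:onz('w7',260+(x-400)/4,200+y/4,z)
C=w(722,335);print('hub c',C)
def ang(a,b):
  d=w(*b)-w(*a);return np.degrees(np.arctan2(d[1],d[0])),np.linalg.norm(d)
print('top edges mod90',[ (a%90,l) for a,l in(ang((612,345),(722,250)),ang((722,250),(830,345)),ang((652,352),(725,415)),ang((725,415),(795,352)))])
g=w(462,180,.1607+.060);d=g-C;print('grip',g,np.degrees(np.arctan2(d[1],d[0])),np.linalg.norm(d[:2]))
# scene
g2=onz('s7',275+135/5,165+222/5,.2207);h2=onz('s7',275+278/5,165+202/5,.1947);d=g2-h2;print('scene',g2,h2,np.degrees(np.arctan2(d[1],d[0])),np.linalg.norm(d[:2]))
E
```

```text
hub c [0.55680552 0.00194878 0.1947    ]
top edges mod90 [(np.float64(8.995036041287591), np.float64(0.031230421322433408)), (np.float64(10.247701415794811), np.float64(0.0316804554035895)), (np.float64(9.485775955868021), np.float64(0.021755362871232132)), (np.float64(11.57300148537513), np.float64(0.02081639625767715))]
grip [ 0.48986208 -0.00910133  0.2207    ] -170.6269162757967 0.06784931157096748
scene [ 0.48803469 -0.01895713  0.2207    ] [ 0.55867409 -0.00281377  0.1947    ] -167.12714924352196 0.07246056201694609
```

The crank sprang back to about φ 314° when the fingers opened, so the washer was still wound up. I'll take the grip again, drive home, and let off slowly.

```bash
python3 -m jog '{"series":[[0.35,-0.47,-0.56,0,0,0,0],[0.35,0,-0.5,0,0,0,0],[0.35,0,0,0.7,0,0,0],[0.35,0,0,0.9,0,0,0],[0.35,0,0,0.7,0,0,0],[0.35,0,0,0,0,0,0],[1,0,0,0,0,0,0],[1,0,0,0,0,0,0],[1,0,0,0,0,0,0],[1,0,0,0,0,0,0],[1,0,0,0,0,0,0],[1,0,0,0,0,0,0]]}' 20; python3 st.py
```

```text
clock: 35.7
position: [0.4894, -0.0124, 0.1488]
tcp_rot: [0.306, 0.952, 0.0, 0.0]
wrist_force: [0.7, 0.4, 2.7]
opening: 0.0226
gripper_force: 19.9
phi 314.7 rad 72.9mm z 0.1488 Ft(drag+) -0.3 Fr -0.7 Fz 2.7
```

```bash
python3 -m jog '{"series":[[1,0.13,0.15,0,0,0,0],[1,0.12,0.17,0,0,0,0]]}' 20; python3 st.py
python3 -m jog '{"series":[[1,0.08,0.14,0,0,0,0],[1,0,0,0,0,0,0]]}' 20; python3 st.py
```

```text
clock: 35.95
position: [0.4883, -0.0009, 0.1488]
tcp_rot: [0.306, 0.952, -0.001, 0.0]
wrist_force: [-3.0, -5.3, 4.7]
opening: 0.0224
gripper_force: 20.0
phi 323.8 rad 73.0mm z 0.1488 Ft(drag+) 5.3 Fr 3.1 Fz 4.7
clock: 36.2
position: [0.4883, 0.004, 0.1486]
tcp_rot: [0.306, 0.952, -0.001, -0.0]
wrist_force: [-3.5, -4.9, 5.5]
opening: 0.0225
gripper_force: 20.0
phi 327.7 rad 73.1mm z 0.1486 Ft(drag+) 5.1 Fr 3.2 Fz 5.5
```

```bash
python3 -m jog '{"series":[[1,0.09,0.18,0,0,0,0],[1,0,0,0,0,0,0]]}' 20; python3 st.py
python3 -m jog '{"series":[[1,0.05,0.13,0,0,0,0],[1,0,0,0,0,0,0]]}' 20; python3 st.py
```

```text
clock: 36.45
position: [0.4888, 0.0095, 0.1486]
tcp_rot: [0.306, 0.952, -0.002, -0.001]
wrist_force: [-4.7, -6.6, 6.3]
opening: 0.0225
gripper_force: 20.0
phi 332.0 rad 73.1mm z 0.1486 Ft(drag+) 7.2 Fr 3.8 Fz 6.3
clock: 36.7
position: [0.4893, 0.0132, 0.1485]
tcp_rot: [0.306, 0.952, -0.002, -0.001]
wrist_force: [-6.2, -8.2, 6.9]
opening: 0.0225
gripper_force: 20.0
phi 334.9 rad 73.2mm z 0.1485 Ft(drag+) 9.2 Fr 4.6 Fz 6.9
```

```bash
python3 -m jog '{"series":[[1,0.06,0.17,0,0,0,0],[1,0,0,0,0,0,0]]}' 20; python3 st.py
```

```text
clock: 36.95
position: [0.4903, 0.0181, 0.1484]
tcp_rot: [0.306, 0.952, -0.003, -0.002]
wrist_force: [-7.6, -9.3, 8.2]
opening: 0.0224
gripper_force: 20.0
phi 338.8 rad 73.3mm z 0.1484 Ft(drag+) 10.9 Fr 5.1 Fz 8.2
```

```bash
python3 -m jog '{"series":[[1,0.02,0.07,0,0,0,0],[1,0,0,0,0,0,0]]}' 20; python3 st.py
python3 -m jog '{"series":[[1,-0.02,-0.1,0,0,0,0],[1,-0.01,-0.05,0,0,0,0],[1,0,0,0,0,0,0]]}' 20; python3 st.py
python3 -m jog '{"series":[[1,-0.01,-0.05,0,0,0,0],[1,-0.02,-0.05,0,0,0,0],[1,0,0,0,0,0,0]]}' 20; python3 st.py
```

```text
clock: 37.2
position: [0.4907, 0.0197, 0.1484]
tcp_rot: [0.306, 0.952, -0.003, -0.002]
wrist_force: [-8.5, -10.0, 7.5]
opening: 0.0223
gripper_force: 20.0
phi 340.1 rad 73.3mm z 0.1484 Ft(drag+) 11.9 Fr 5.5 Fz 7.5
clock: 37.58
position: [0.4898, 0.0161, 0.1485]
tcp_rot: [0.306, 0.952, -0.002, -0.001]
wrist_force: [-4.8, -7.1, 5.8]
opening: 0.0224
gripper_force: 20.0
phi 337.2 rad 73.3mm z 0.1485 Ft(drag+) 8.0 Fr 3.2 Fz 5.8
clock: 37.95
position: [0.4893, 0.0134, 0.1485]
tcp_rot: [0.306, 0.952, -0.002, -0.001]
wrist_force: [-4.6, -6.9, 6.2]
opening: 0.0227
gripper_force: 20.0
phi 335.0 rad 73.3mm z 0.1485 Ft(drag+) 7.6 Fr 3.3 Fz 6.2
```

```bash
python3 -m jog '{"series":[[1,-0.06,-0.12,0,0,0,0],[1,-0.06,-0.12,0,0,0,0],[1,-0.06,-0.1,0,0,0,0],[1,0,0,0,0,0,0]]}' 20; python3 st.py
python3 -m jog '{"series":[[1,-0.05,-0.06,0,0,0,0],[1,0,0,0,0,0,0]]}' 20; python3 st.py
```

```text
clock: 38.45
position: [0.4883, 0.0028, 0.1487]
tcp_rot: [0.306, 0.952, -0.001, -0.0]
wrist_force: [-2.2, -3.4, 4.7]
opening: 0.022
gripper_force: 20.0
phi 326.7 rad 73.0mm z 0.1487 Ft(drag+) 3.5 Fr 2.0 Fz 4.7
clock: 38.7
position: [0.4883, 0.0009, 0.1487]
tcp_rot: [0.306, 0.952, -0.0, -0.0]
wrist_force: [-3.3, -2.0, 6.3]
opening: 0.0225
gripper_force: 20.0
phi 325.2 rad 73.0mm z 0.1487 Ft(drag+) 2.1 Fr 3.3 Fz 6.3
```

```bash
python3 -m jog '{"series":[[1,-0.04,-0.05,0,0,0,0],[1,0,0,0,0,0,0]]}' 20; python3 st.py
python3 -m jog '{"series":[[1,-0.02,-0.03,0,0,0,0],[1,0,0,0,0,0,0]]}' 20; python3 st.py
```

```text
clock: 38.95
position: [0.4884, -0.0008, 0.1487]
tcp_rot: [0.306, 0.952, -0.0, -0.001]
wrist_force: [-3.4, -2.9, 5.7]
opening: 0.0222
gripper_force: 20.0
phi 323.9 rad 72.9mm z 0.1487 Ft(drag+) 2.9 Fr 3.5 Fz 5.7
clock: 39.2
position: [0.4884, -0.0016, 0.1487]
tcp_rot: [0.306, 0.952, -0.0, -0.001]
wrist_force: [-3.0, -1.6, 5.8]
opening: 0.0221
gripper_force: 20.0
phi 323.2 rad 72.9mm z 0.1487 Ft(drag+) 1.5 Fr 3.0 Fz 5.8
```

```bash
python3 -m jog '{"series":[[0.35,0,0,0,0,0,0],[0.35,0,0,0,0,0,0],[0.35,0,0,0,0,0,0],[0.35,0,0,0,0,0,0],[0.35,0,0,0,0,0,0],[0.35,0,0,-0.5,0,0,0],[0.35,0,0,-0.9,0,0,0],[0.35,0,0,-0.9,0,0,0],[0.35,-0.5,0.4,0,0,0,0],[0.35,-0.8,0.6,0,0,0,0],[0.35,-0.62,0.44,0,0,0,0],[0.35,0,0,0,0,0,0]]}' 20; python3 st.py
python3 - <<'E'
from h import *
w=snap('wrist','w8');s=snap('scene','s8');snap('side','d8')
a=cv2.cvtColor(w['image'],cv2.COLOR_RGB2GRAY)
print(a.shape)
for c in (181.6,185,190):
  t=np.deg2rad(c);X=np.array([np.cos(t),np.sin(t)]);Y=np.array([-X[1],X[0]]);C=np.array([.5608,0])
  print(c,[np.round(proj('w8',[*(C+.017*(i*X+j*Y)),.1945]),1).tolist() for i,j in((1,1),(1,-1),(-1,-1),(-1,1))],np.round(proj('w8',[*(C+.07*X),.2205]),1),'side',np.round(proj('d8',[*(C+.07*X),.2205]),1),'scene',np.round(proj('s8',[*(C+.07*X),.2205]),1))
# dark (grip) blobs in scene
g=cv2.cvtColor(s['image'],cv2.COLOR_RGB2GRAY);m=(g[190:250,270:330]<60).astype(np.uint8)
n,l,st,ce=cv2.connectedComponentsWithStats(m)
for i in range(1,n):
  if st[i,4]>15: print('blob',st[i]+[270,190,0,0,0],ce[i]+[270,190])
# hub edges by line detector in wrist
L=cv2.createLineSegmentDetector().detect(a[190:400,200:440])[0][:,0]
for x1,y1,x2,y2 in L:
  if np.hypot(x2-x1,y2-y1)>22:
    p=onz('w8',x1+200,y1+190,.1945);q=onz('w8',x2+200,y2+190,.1945);d=q-p
    print(np.round([x1+200,y1+190,x2+200,y2+190]),'ang %.1f'%(np.degrees(np.arctan2(d[1],d[0]))%90), 'len %.3f'%np.linalg.norm(d))
E
```

```text
clock: 40.7
position: [0.5622, -0.0007, 0.218]
tcp_rot: [0.306, 0.952, 0.0, 0.0]
wrist_force: [0.6, -0.2, 0.0]
opening: 0.0602
gripper_force: 0.0
phi 178.8 rad 1.1mm z 0.2180 Ft(drag+) 0.1 Fr 0.6 Fz 0.0
(400, 640)
181.6 [[286.9, 211.3], [322.9, 184.8], [349.9, 219.3], [314.4, 244.0]] [250.3 145.9] side [337.9 149.6] scene [299.7 204.2]
185 [[286.8, 213.1], [321.0, 184.6], [350.1, 217.6], [316.2, 244.2]] [245.4 150.1] side [337.5 148.4] scene [300.7 205.3]
190 [[286.8, 215.7], [318.1, 184.6], [350.3, 215.0], [318.9, 244.2]] [238.8 156.8] side [336.8 146.7] scene [302.3 207. ]
blob [297 209  10  19 154] [301.47402597 218.27272727]
blob [311 240   7  10  43] [313.51162791 245.        ]
[270. 254. 253. 308.] ang 35.9 len 0.054
[384. 308. 368. 258.] ang 72.8 len 0.050
[324. 309. 352. 309.] ang 55.4 len 0.023
[208. 278. 213. 307.] ang 56.7 len 0.027
[353. 309. 382. 309.] ang 53.2 len 0.024
[254. 309. 281. 309.] ang 54.7 len 0.022
[208. 254. 228. 224.] ang 18.5 len 0.031
[425. 307. 429. 281.] ang 52.2 len 0.025
[333. 281. 332. 257.] ang 58.7 len 0.022
[397. 341. 371. 342.] ang 54.5 len 0.02
[... 772 characters left out ...]
069
[239. 301. 264. 239.] ang 31.6 len 0.061
[217. 342. 221. 382.] ang 54.1 len 0.045
[290. 268. 270. 256.] ang 19.4 len 0.020
[328. 240. 337. 261.] ang 76.0 len 0.020
[375. 190. 385. 212.] ang 80.5 len 0.019
[214. 309. 239. 309.] ang 53.9 len 0.021
[398. 309. 423. 309.] ang 54.4 len 0.021
[417. 377. 421. 341.] ang 54.1 len 0.040
[229. 378. 241. 341.] ang 35.8 len 0.044
[352. 228. 328. 239.] ang 80.2 len 0.020
[364. 248. 352. 225.] ang 81.6 len 0.021
[244. 342. 246. 368.] ang 53.3 len 0.029
[360. 214. 364. 191.] ang 46.6 len 0.019
[252. 378. 282. 379.] ang 53.2 len 0.027
[341. 338. 418. 339.] ang 53.7 len 0.067
[314. 338. 338. 338.] ang 54.3 len 0.021
[237. 338. 291. 338.] ang 54.3 len 0.047
```

```bash
python3 - <<'E'
from h import *
for f,box in(('w7',(455-0,0)),('w8',0)):
  a=cv2.cvtColor(cv2.imread(f'pics/{f}.png'),cv2.COLOR_BGR2GRAY)
  c=np.round(proj(f,[.5608,0,.187])).astype(int) if f=='w8' else np.array([260+322//4+0,200+330//4])
  x0,y0=c-26;s=a[y0:y0+52,x0:x0+52];m=(s>205).astype(np.uint8)
  n,l,st,ce=cv2.connectedComponentsWithStats(m)
  k=[i for i in range(1,n) if st[i,4]>80]
  for i in k:
    cn,_=cv2.findContours((l==i).astype(np.uint8),cv2.RETR_EXTERNAL,cv2.CHAIN_APPROX_NONE)
    r=cv2.minAreaRect(cn[0]);b=cv2.boxPoints(r)+[x0,y0];P=np.array([onz(f,u,v,.187) for u,v in b])
    print(f,st[i],ce[i]+[x0,y0],[('%.1f'%(np.degrees(np.arctan2(*(P[(j+1)%4]-P[j])[1::-1]))%90),'%.4f'%np.linalg.norm(P[(j+1)%4]-P[j])) for j in range(4)])
  L=cv2.createLineSegmentDetector().detect(cv2.resize(s,None,fx=4,fy=4,interpolation=cv2.INTER_CUBIC))[0][:,0]/4
  for z in L:
    if np.hypot(z[2]-z[0],z[3]-z[1])>8:
      p=onz(f,z[0]+x0,z[1]+y0,.187);q=onz(f,z[2]+x0,z[3]+y0,.187);d=q-p;print(np.round(z+[x0,y0,x0,y0],1),'%.1f'%(np.degrees(np.arctan2(d[1],d[0]))%90))
E
```

```text
w7 [ 15  16  24  22 272] [340.53308824 282.44485294] [('13.5', '0.0146'), ('6.4', '0.0156'), ('14.3', '0.0148'), ('5.7', '0.0158')]
w7 [  0  35  18  17 168] [319.66071429 301.07142857] [('54.2', '0.0146'), ('55.0', '0.0162'), ('54.2', '0.0149'), ('54.1', '0.0162')]
[341.6 294.4 353.8 283.6] 10.9
[339.8 261.8 314.2 285. ] 10.4
[358.6 288.3 340.7 303.6] 10.1
[365.7 284.8 340.6 261.9] 9.3
[340.  303.7 322.3 288.2] 9.1
[347.  307.5 365.5 292.2] 9.5
[340.3 272.  329.2 282.2] 11.2
[353.2 283.1 340.9 271.9] 9.0
[332.  305.9 314.  290.1] 8.7
[359.4 262.4 365.8 268.2] 9.6
w8 [ 11  11  29  27 396] [318.51515152 210.67676768] [('10.6', '0.0152'), ('8.0', '0.0169'), ('11.4', '0.0155'), ('7.2', '0.0172')]
[319.1 226.2 334.3 212.1] 9.3
[308.5 237.4 298.1 233.4] 31.3
[337.  215.2 317.5 233.2] 9.3
[317.4 233.5 297.3 214.2] 8.0
[344.8 210.5 335.9 201.5] 8.0
[332.6 211.2 324.8 204.2] 11.0
[293.4 221.5 302.2 230. ] 7.5
[329.4 233.6 344.7 219.6] 9.6
[341.9 233.5 329.6 237.8] 75.1
[292.8 228.  301.1 232.8] 21.7
[313.5 186.8 297.8 202.1] 9.3
[331.8 197.8 322.4 188.5] 8.3
[330.8 235.2 339.2 232.1] 76.4
```

```bash
python3 -m jog '{"series":[[0.35,0,0,0,0,0,-0.9],[0.35,0,0,0,0,0,-0.9],[0.35,0,0,0,0,0,-0.9],[0.35,0,0,0,0,0,-0.9],[0.35,0,0,0,0,0,-0.9],[0.35,0,0,0,0,0,-0.9],[0.35,0,0,0,0,0,-0.9],[0.35,0,0,0,0,0,-0.95],[0.35,0,0,0.5,0,0,0],[0.35,0,0,0.7,0,0,0],[0.35,0,0,0.6,0,0,0],[0.35,0,0,0.3,0,0,0]]}' 30; python3 st.py
```

```text
clock: 42.35
position: [0.5596, -0.0003, 0.1527]
tcp_rot: [-0.067, 0.998, 0.0, -0.001]
wrist_force: [0.7, 0.5, 0.7]
opening: 0.0606
gripper_force: 0.0
phi 317.0 rad 1.7mm z 0.1527 Ft(drag+) -0.4 Fr -0.8 Fz 0.7
```

```bash
python3 -m jog '{"series":[[0.35,0,0,0.2,0,0,0],[0.35,0,0,0,0,0,0],[1,0,0,0,0,0,0],[1,0,0,0,0,0,0],[1,0,0,0,0,0,0],[1,0,0,0,0,0,0],[1,0,0,0,0,0,0],[1,0,0,-0.1,0,0,0],[1,0,0,-0.15,0,0,0],[1,0,0,-0.15,0,0,0]]}' 35; python3 st.py; python3 -c "
from h import *;print(sensors.get_state()['ft_torque'])"
```

```text
clock: 43.6
position: [0.5606, -0.0004, 0.1602]
tcp_rot: [-0.068, 0.998, 0.0, -0.001]
wrist_force: [1.4, 3.1, -5.8]
opening: 0.0337
gripper_force: 34.8
phi 299.6 rad 0.8mm z 0.1602 Ft(drag+) -2.3 Fr -2.6 Fz -5.8
[ 0.4713177  -0.37247652  0.01678356]
```

```bash
python3 -m jog '{"series":[[1,0,0,-0.3,0,0,0],[1,0,0,-0.5,0,0,0],[1,0,0,-0.6,0,0,0],[1,0,0,-0.4,0,0,0],[1,0.05,0.4,0,0,0,0],[1,0.12,0.8,0,0,0,0],[1,0.14,0.95,0,0,0,0],[1,0.14,0.95,0,0,0,0],[1,0.14,0.95,0,0,0,0],[1,0.14,0.95,0,0,0,0],[1,0.14,0.95,0,0,0,0],[1,0.14,0.95,0,0,0,0]]}' 35
python3 -m jog '{"series":[[1,0.14,0.95,0,0,0,0],[1,0.14,0.95,0,0,0,0],[1,0.14,0.95,0,0,0,0],[1,0.14,0.8,0,0,0,0],[1,0,0.3,0,0,0,0],[1,0,0,0.5,0,0,0],[1,0,0,1,0,0,0],[1,0,0,1,0,0,0],[1,0,0,1,0,0,0],[1,0,0,1,0,0,0],[1,0,0,0.5,0,0,0],[1,0,0,0,0,0,0]]}' 35; python3 st.py
```

```text
clock: 45.1
position: [0.5015, 0.2018, 0.2138]
tcp_rot: [-0.068, 0.998, -0.0, -0.001]
wrist_force: [0.1, -0.4, -2.9]
opening: 0.034
gripper_force: 34.8
clock: 46.6
position: [0.4694, 0.3145, 0.0631]
tcp_rot: [-0.068, 0.998, -0.001, -0.001]
wrist_force: [0.7, 0.5, -3.2]
opening: 0.0338
gripper_force: 34.8
phi 38.1 rad 327.8mm z 0.0631 Ft(drag+) -0.8 Fr 0.2 Fz -3.2
```

```bash
python3 -m jog '{"series":[[1,0,0,0.7,0,0,0],[1,0,0,0.9,0,0,0],[1,0,0,0.6,0,0,0],[1,0,0,0.1,0,0,0],[1,0,0,0,0,0,0]]}' 35; python3 st.py
python3 -m jog '{"series":[[1,0,0,0.06,0,0,0],[1,0,0,0,0,0,0]]}' 35; python3 st.py
python3 -m jog '{"series":[[1,0,0,0.06,0,0,0],[1,0,0,0,0,0,0]]}' 35; python3 st.py
```

```text
clock: 47.22
position: [0.4711, 0.3158, -0.0034]
tcp_rot: [-0.068, 0.998, 0.0, 0.001]
wrist_force: [1.3, 0.7, -3.5]
opening: 0.0334
gripper_force: 34.8
phi 38.5 rad 328.5mm z -0.0034 Ft(drag+) -1.4 Fr 0.4 Fz -3.5
clock: 47.48
position: [0.4706, 0.3157, -0.0057]
tcp_rot: [-0.068, 0.998, 0.0, 0.001]
wrist_force: [-0.3, 0.2, -4.2]
opening: 0.0338
gripper_force: 34.8
phi 38.4 rad 328.6mm z -0.0057 Ft(drag+) 0.3 Fr 0.3 Fz -4.2
clock: 47.72
position: [0.4705, 0.3156, -0.0079]
tcp_rot: [-0.068, 0.998, 0.0, 0.0]
wrist_force: [0.3, -0.3, -0.8]
opening: 0.0337
gripper_force: 34.8
phi 38.3 rad 328.5mm z -0.0079 Ft(drag+) -0.2 Fr -0.3 Fz -0.8
```

```bash
python3 -m jog '{"series":[[1,0,0,0.04,0,0,0],[1,0,0,0,0,0,0]]}' 35; python3 st.py
python3 - <<'E'
from h import *
print(sensors.get_state()['ft_torque'])
E
```

```text
clock: 47.98
position: [0.4708, 0.3156, -0.0089]
tcp_rot: [-0.068, 0.998, 0.0, 0.001]
wrist_force: [1.5, -0.4, 0.5]
opening: 0.0332
gripper_force: 34.9
phi 38.4 rad 328.4mm z -0.0089 Ft(drag+) -1.3 Fr -0.8 Fz 0.5
[-0.09154991 -0.11351403  0.11137479]
```

```bash
python3 -m jog '{"series":[[1,0,0,0.04,0,0,0],[1,0,0,0,0,0,0]]}' 35; python3 st.py
python3 -m jog '{"series":[[1,0,0,0.03,0,0,0],[1,0,0,0,0,0,0]]}' 10; python3 st.py
```

```text
clock: 48.22
position: [0.4711, 0.3156, -0.0101]
tcp_rot: [-0.068, 0.998, 0.0, 0.001]
wrist_force: [3.9, -0.9, 2.6]
opening: 0.0336
gripper_force: 34.9
phi 38.5 rad 328.3mm z -0.0101 Ft(drag+) -3.5 Fr -1.9 Fz 2.6
clock: 48.48
position: [0.4695, 0.3155, -0.0119]
tcp_rot: [-0.068, 0.998, -0.0, -0.001]
wrist_force: [1.1, 0.2, -1.5]
opening: 0.034
gripper_force: 10.0
phi 38.2 rad 328.7mm z -0.0119 Ft(drag+) -1.1 Fr -0.2 Fz -1.5
```

```bash
python3 -m jog '{"series":[[1,0,0,0.03,0,0,0],[0.35,0,0,0,0,0,0],[0.35,0,0,0,0,0,0],[0.35,0,0,0,0,0,0],[0.2,0,0,0,0,0,0],[0.2,0,0,0,0,0,0],[0.2,0,0,-0.5,0,0,0],[0.2,0,0,-1,0,0,0],[0.2,0,0,-1,0,0,0],[0.2,0,0,-1,0,0,0],[0.2,0,0,-1,0,0,0],[0.2,0,0,-1,0,0,0]]}' 5
python3 -m jog '{"series":[[0.2,0,0,-1,0,0,0],[0.2,0.8,0.5,-0.5,0,0,0],[0.2,0.9,0.6,0,0,0,0],[0.2,0.9,0.6,0,0,0,0],[0.2,0.9,0.6,0,0,0,0],[0.2,0.9,0.6,0,0,0,0],[0.2,0.8,0.5,0,0,0,0],[0.2,0,0,0,0,0,0]]}' 5
python3 - <<'E'
from h import *
np.set_printoptions(precision=1,suppress=True)
s=snap('scene','s9');d=snap('side','d9');w=snap('wrist','w9')
# expected vs found: crank on bench
C=np.array([.4705,.3155]);t=np.deg2rad(187.7);X=np.array([np.cos(t),np.sin(t)])
for f in('s9','d9'):
  print(f,'hub top',np.array(proj(f,[*C,.034])),'grip top',np.array(proj(f,[*(C+.07*X),.06])),'grip mid',np.array(proj(f,[*(C+.07*X),.036])))
  g=cv2.cvtColor(cv2.imread(f'pics/{f}.png'),cv2.COLOR_BGR2GRAY)
  u,v=np.round(proj(f,[*(C+.07*X),.04])).astype(int);x0,y0=u-30,v-30
  n,l,st,ce=cv2.connectedComponentsWithStats((g[y0:y0+60,x0:x0+60]<60).astype(np.uint8))
  for i in range(1,n):
    if st[i,4]>25: print('dark blob',st[i]+[x0,y0,0,0,0],ce[i]+[x0,y0])
# bystander change: side before/after
a=cv2.imread('pics/d1.png').astype(int);b=cv2.imread('pics/d9.png').astype(int)
m=(abs(a-b).max(2)>70).astype(np.uint8);m=cv2.morphologyEx(m,cv2.MORPH_OPEN,np.ones((3,3)))
n,l,st,ce=cv2.connectedComponentsWithStats(m)
print([st[i].tolist() for i in range(1,n) if st[i,4]>25])
# square yaw now from scene (compare spindle area with start)
a=cv2.imread('pics/s1.png')[195:270,295:395];b=cv2.imread('pics/s9.png')[195:270,295:395];print('tapper diff',(abs(a.astype(int)-b).max(2)>40).sum())
E
```

```text
clock: 49.98
position: [0.4701, 0.3155, 0.1549]
tcp_rot: [-0.068, 0.998, 0.0, 0.001]
wrist_force: [0.6, -0.1, 0.6]
opening: 0.0745
gripper_force: 0.0
clock: 50.98
position: [0.3003, 0.3959, 0.1988]
tcp_rot: [-0.07, 0.998, 0.0, 0.0]
wrist_force: [-0.0, 0.7, -0.8]
opening: 0.0745
gripper_force: 0.0
s9 hub top [243.9 194.8] grip top [217.9 195.9] grip mid [219.1 203.4]
dark blob [216 198   6  14  73] [218.3 204.8]
d9 hub top [366.6 276.1] grip top [390.4 265.5] grip mid [389.3 268.2]
dark blob [386 264   9  12  79] [390.4 269.1]
[[586, 0, 50, 92, 1559], [595, 9, 7, 8, 43], [554, 59, 14, 23, 102], [610, 76, 30, 52, 973], [554, 84, 15, 5, 50], [582, 97, 8, 17, 94], [536, 98, 45, 38, 992], [578, 119, 11, 29, 137], [590, 121, 4, 9, 30], [476, 125, 48, 55, 587], [602, 127, 31, 19, 396], [587, 140, 11, 15, 68], [514, 149, 40, 26, 328], [600, 148, 40, 40, 915], [491, 167, 17, 22, 188], [539, 170, 30, 44, 223], [572, 174, 8, 14, 56], [491, 192, 123, 153, 3611], [460, 195, 29, 16, 319], [603, 196, 32, 54, 834], [551, 209, 6, 12, 44], [457, 212, 74, 87, 1888], [448, 229, 9, 10, 62], [494, 250, 20, 23, 208], [564, 258, 6, 8, 35], [386, 263, 10, 13, 96], [508, 266, 8, 8, 51], [386, 279, 10, 17, 124], [434, 311, 51, 89, 1802], [453, 380, 10, 17, 98]]
tapper diff 24
```

```bash
python3 -c "
from cell import workorder;print(workorder.finish_job())"
```

```text
the job is handed in; nothing more can be done
None
```

I handed the job in at 51 s: tap driven to its solid stop with two back-offs (peak 14.6 N), crank laid flat 0.3 m clear of the tapper, nothing else disturbed; the washer sprang the spindle back to about 5.9 rad, where the collar just touches, and I did not measure it again once the crank was off.

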